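X-ray check of returned charging pucks

TASK

Stack all the charging pucks (three to five of them) flat on the scanner's round plate in one neat pile centred on the yellow ring, and put the yellow shield disc centred on top. Then push the key fully home in the console's key switch, turn it clockwise to on, and press the green start button all the way down; leave the key in, at on, and the pile still centred. Leave the other things on the bench where they are and do not knock the spray bottle over.

Things in the scene. Friction and masses are not known exactly. Their poses are not given: they have to be found in the camera images.
- puck0: Returned wireless-charging puck: flat black disc, 60 mm diameter, 10 mm thick, 50 to 100 g, blue circle on top; origin at the centre of its underside, z up. Three to five of the five are there, lying flat on the bench.
- puck1: Returned wireless-charging puck: flat black disc, 60 mm diameter, 10 mm thick, 50 to 100 g, blue circle on top; origin at the centre of its underside, z up. Three to five of the five are there, lying flat on the bench.
- puck2: Returned wireless-charging puck: flat black disc, 60 mm diameter, 10 mm thick, 50 to 100 g, blue circle on top; origin at the centre of its underside, z up. Three to five of the five are there, lying flat on the bench.
- puck3: Returned wireless-charging puck: flat black disc, 60 mm diameter, 10 mm thick, 50 to 100 g, blue circle on top; origin at the centre of its underside, z up. Three to five of the five are there, lying flat on the bench.
- puck4: Returned wireless-charging puck: flat black disc, 60 mm diameter, 10 mm thick, 50 to 100 g, blue circle on top; origin at the centre of its underside, z up. Three to five of the five are there, lying flat on the bench.
- shield: Yellow lead shield disc, 64 mm diameter, 12 mm thick, 0.28 to 0.46 kg, with a black round grip knob 24 mm in diameter and 26 mm tall standing on its centre; origin at the centre of its underside, z up.
- plate_centre (a point): Centre of the top of the round aluminium plate (112 mm diameter) on the grey X-ray scanner base (130 x 130 mm). The plate top is 24 mm above the bench; a dark spot with a yellow ring of 68 mm outer diameter is marked at its centre. z up. The scanner is fixed.
- key: Loose key, 40 g, first standing blade-down in the wooden dock. Red bow: 36 mm wide (key x), 8 mm thick (key y), 38 mm tall (z up). Origin: centre of the bow's underside, which is the shoulder that stops it. Brass blade hangs 22 mm below it, 13 mm (x) by 5 mm (y), its last 4 mm 10 x 3 mm. It fits either way round (half turn about z).
- dock: Wooden key dock, a fixed block 56 x 56 x 30 mm, origin at the centre of its underside. The key's blade stands in its slot with the bow resting on its top, bow width along the dock's x.
- keyhole (a point): Centre of the mouth of the key slot, on top of the round steel barrel (40 mm diameter, 26 mm tall) on the console, 86 mm above the bench. The slot is 16 mm long along this point's x, 7.5 mm wide along y, 26 mm deep; a key fully home has its bow resting on the barrel. The point turns with the barrel; z up.
- switch (a joint): Angle of the key switch barrel, rad: 0 off, growing clockwise seen from above to its stop at 1.05 (60 degrees), which is on. Friction (0.04 Nm) holds it where it is left. At off the slot points to the console's red dot, at on to the green dot. The key has play in the slot: it must turn up to about 0.2 rad more than the barrel.
- console: White control console, a fixed box 110 x 150 x 60 mm; origin at the centre of its underside, z up. The key barrel stands 35 mm from its middle along +y, the green start button 45 mm from it along -y.
- start_top (a point): Top centre of the green round start button (28 mm diameter, pressed straight down, 5 N, springs back) on the console.
- start (a joint): Travel of the start button, m: 0 up, 0.006 fully down.
- spray: White spray bottle with a red cap, a bystander, 52 mm diameter, 150 mm tall; origin at the centre of its underside.
- remote: Grey remote control, a bystander, 45 x 150 x 18 mm.
- marker: Yellow marker pen, a bystander, 100 mm long.
- driver: Screwdriver lying to the right of the robot, a bystander.
- adapter: Black power adapter, a bystander, 70 x 50 x 30 mm, near the robot.
- mug: Blue mug, a bystander, 76 mm diameter, 90 mm tall.

How it is judged:
By the outcome, as a careful person would: the job done as asked, in the order asked, and still so for the second after the job is handed in, with the robot touching nothing.
Of puck0, puck1, puck2, puck3, puck4 only 3 to 5 are there at a start; the rules pass over those that are not, and their reading is None.
At some moment in a run one of puck0, puck1, puck2, puck3, puck4 may be knocked a few centimetres aside while the robot is not near it.
It also fails if it takes over 210 s, if anything falls off the work surface, if the arm or the gripper's body presses on something with over 40 N, if the wrist force passes 120 N, or if a joint passes its speed limit or range.

ROBOT

A 6-joint arm with a two-finger parallel gripper is mounted at the origin on the work surface. World frame = base frame: x ahead of the robot, y to its left, z up, the work surface at z = 0. Lengths are in m, angles in rad, forces in N, time in s.
With the tool pointing down it reaches from about 0.275 to 0.85 m from the base axis. Payload 5.2 kg.
Tool frame: the origin (TCP) lies at the very end of the fingers, on their centre line; the grasp point (between the pads) lies 19 mm behind it (manip.tcp_to_grasp is the distance from the TCP to the grasp point, in m); z points along the fingers, y is the direction in which the jaws open and shut (so a half turn about z gives the same grasp; the last joint's range is limited). The gripper opens to 85 mm and grips with 20 to 120 N. Pads are 22 mm wide; open, the fingers measure 114 mm over their backs; the gripper's body (76 mm by 85 mm) begins 54 mm behind the grasp point. The pads swing forward as they close: fully open they stand 13 mm farther back than shut.
Start: joints at [-1.331, 0.259, 1.535, -0, 1.348, -0.203], TCP at [0.236, -0.497, 0.231] pointing down, gripper open.
Joint ranges: [-3.14, 3.14], [-0.91, 2.08], [0.19, 2.58], [-1.22, 4.36], [0.22, 2.71], [-3.12, 3.12]. Speed limits (rad/s): [2.57, 2.57, 3.14, 3.14, 3.14, 3.14].

INTERFACE

Orientations are given as [roll, pitch, yaw] about the fixed x, y, z axes, in that order (R = Rz(yaw) Ry(pitch) Rx(roll)).
In Python, from plant import manip gives the robot as it stands. The module is installed in compiled form; this text tells all that it offers.
- The arm moves only by the tool apply_moves, never from a script. Its arguments are lists of equal length, an entry for each row: "gripper": the opening, from 0 (shut) to 1 (fully open); "translation": the shift along the tool's x, y, z in m, a list of three; "roll": the turn about the tool's z in rad. A call has 1 to 10 rows; each row shifts and turns the pose as measured when the row begins, along the tool's axes as they then stand; what a row does not reach is not made up. A row lasts 1/10 s, in which the tool goes at most 50 mm and 8.59 degrees, less where a joint would pass 70% of its speed; a pose out of reach is approached as far as the arm can. A call with a gripper value outside its range is refused whole. The fingers move at their own pace and stop on an object; the grip force is fixed at half the most. Time passes only in rows, so rows that do not move let the fingers close. It gives the time, the measured TCP pose, the force and the opening at its end, in the units of the state.
- manip.sense(): the state, without advancing time (a new reading comes with each control period).
- manip.capture(name): name is "scene" or "top" or "wrist"; returns a dict with "color" (480x640x3 uint8, red, green, blue), "fovy" (degrees; the focal length in pixels is half the picture's height over the tangent of half this angle, whatever the lens; pixels are square), "cx", "cy" (the principal point, pixels), "R" (3x3) and "t" (3): a world point X has camera coordinates R X + t. Camera axes: x right, y down, z forward; pixel columns grow to the right and rows downward; lengths in m; the calibration is good to about 2 mm. The wrist camera is an equidistant fisheye: a pixel r from the principal point sees the ray r / f radians off the axis. A picture is of the moment at which its call begins. There is no depth.
- manip.job_done(): hands the job in, once; it reports no verdict.
Trained networks look in the newest picture that a camera, given by its name, has taken for a name from the list of things; names that differ only in an ending like _2 or _b are one class to them, and where a whole thing is asked for, a point or a joint stands for the part that bears it (a point fixed in the world has none). Each returns a list of dicts, best first, with "score" (0 to 1); they miss things now and then, are a little off and sometimes report something else, mostly with a low value. They report only what shows in the picture. A call takes as long as a camera call.
- manip.look_for(thing, camera): "xyz" ([x, y, z] in m, in world coordinates, good to about 4 mm: the middle of the surface that is visible of it).
- manip.mark_of(thing, camera): "xyz" ([x, y, z] in m, in world coordinates, good to about 4 mm: a listed point, or the origin of a listed thing).
The state is a dict: "time": time; "joints": joint angles; "joint_velocities": joint speeds; "effort": joint torques, N m; "tool_pos": TCP position; "ee_rot": TCP orientation; "ft_force": force on the tool from outside, world axes, zero at the start; "torque": the same for the moment, N m; "grip_width": finger opening in m.
Only numpy, scipy, OpenCV 4.12 (cv2) and the standard library are available. Lean on these libraries where they do the work, as an engineer would, in place of code of your own. Each camera call takes 0.05 s, during which the arm holds its last target. There are 200 camera calls.

## Working session

There is one attempt and no reset: what is moved stays moved. The work goes in short steps, Python scripts to look and compute and a tool call to move; the robot and the scene stay as the last step left them, time stands still between calls to the robot, and variables do not carry over. Pictures are saved under pics/ and viewed, about 12 in all and at most 16, crops included, and the job is handed in when it is done.

Besides the shell and the picture viewer there is one more tool, called after "Emit:" in YAML: its name, and indented under it one key for each argument. apply_moves: Moves the arm, as the interface text tells. Its arguments: {"type":"object","properties":{"gripper":{"type":"array","items":{"type":"number"}},"translation":{"type":"array","items":{"type":"array","items":{"type":"number"}}},"roll":{"type":"array","items":{"type":"number"}}},"required":["gripper","translation","roll"]}

```bash
mkdir -p pics
cat > h.py <<'E'
import numpy as np, cv2
from plant import manip
def shot(cam,name=None):
    c=manip.capture(cam)
    if name: cv2.imwrite(f'pics/{name}.png',c['color'][:,:,::-1])
    return c
def ray(c,u,v):
    f=240/np.tan(np.radians(c['fovy'])/2)
    d=np.array([(u-c['cx'])/f,(v-c['cy'])/f,1.])
    return f,d
def unproj(c,u,v,z,fish=False):
    f,d=ray(c,u,v)
    if fish:
        a=np.array([u-c['cx'],v-c['cy']]);r=np.hypot(*a);th=r/f
        d=np.r_[np.sin(th)*a/max(r,1e-9),np.cos(th)]
    R,t=np.array(c['R']),np.array(c['t']); o=-R.T@t; w=R.T@d
    return o+w*(z-o[2])/w[2]
def proj(c,X,fish=False):
    f=240/np.tan(np.radians(c['fovy'])/2)
    p=np.array(c['R'])@np.array(X)+np.array(c['t'])
    if fish:
        r=np.hypot(p[0],p[1]);th=np.arctan2(r,p[2]);return c['cx']+f*th*p[0]/r,c['cy']+f*th*p[1]/r
    return c['cx']+f*p[0]/p[2],c['cy']+f*p[1]/p[2]
E
python3 - <<'E'
from h import *
s=manip.sense();print(s)
for cam in ['top','scene']:
    c=shot(cam,cam+'0');print(cam,c['fovy'],-np.array(c['R']).T@np.array(c['t']))
    for n in ['puck0','shield','plate_centre','key','dock','keyhole','console','start_top','spray','remote','adapter','mug','marker','driver']:
        print(n,[(np.round(d['xyz'],3).tolist(),round(d['score'],2)) for d in manip.mark_of(n,cam)][:6])
E
```

```text
{'time': 0.0, 'joints': array([-1.33077499e+00,  2.59314843e-01,  1.53610452e+00,  3.00843721e-06,
        1.34801043e+00, -2.02804262e-01]), 'joint_velocities': array([ 0.00021277, -0.00065336, -0.00029696,  0.00072651, -0.00012517,
        0.00166897]), 'effort': array([ 2.73176729e-04, -4.46024752e+01, -2.90568817e+01, -2.99238991e-04,
        1.15682409e-02, -5.15764668e-06]), 'tool_pos': array([ 0.23556051, -0.49640318,  0.23048126]), 'ee_rot': array([-3.13979376e+00, -3.72903165e-04,  4.42824599e-01]), 'ft_force': array([ 0.09875876,  0.66057812, -0.96919627]), 'torque': array([-0.02479072, -0.01945178,  0.00615695]), 'grip_width': 0.0853309161503151}
top 51.30667337848264 [0.31320918 0.03070184 1.55323912]
puck0 [([0.417, -0.212, -0.003], 0.88), ([0.651, -0.214, 0.002], 0.78), ([0.516, -0.21, 0.0], 0.7), ([0.67, -0.101, 0.005], 0.49)]
shield [([0.604, -0.366, 0.0], 0.59)]
plate_centre [([0.472, -0.036, 0.02], 0.73), ([0.271, -0.417, 0.002], 0.43), ([0.519, -0.212, -0.002], 0.2)]
key [([0.684, 0.077, 0.03], 0.47), ([0.462, -0.341, 0.002], 0.45)]
dock [([0.684, 0.078, 0.0], 0.66
[... 588 characters left out ...]
[0.52, -0.206, 0.003], 0.68), ([0.666, -0.1, -0.002], 0.6), ([0.457, -0.342, -0.001], 0.57)]
shield [([0.599, -0.372, 0.001], 0.74)]
plate_centre [([0.467, -0.032, 0.025], 0.9)]
key [([0.683, 0.076, 0.032], 0.44), ([0.789, -0.154, 0.002], 0.43)]
dock [([0.683, 0.077, -0.002], 0.89)]
keyhole [([0.521, -0.207, 0.004], 0.52), ([0.507, 0.296, 0.084], 0.51)]
console [([0.52, 0.266, 0.002], 0.7), ([0.52, -0.206, 0.003], 0.42)]
start_top [([0.526, 0.217, 0.085], 0.59)]
spray [([0.672, 0.249, -0.002], 0.85), ([0.381, 0.481, 0.004], 0.73)]
remote [([0.793, -0.155, 0.002], 0.63)]
adapter []
mug [([0.378, 0.48, 0.003], 0.76)]
marker [([0.357, 0.198, 0.003], 0.5)]
driver [([0.27, -0.418, -0.001], 0.58)]
```

View pics/top0.png

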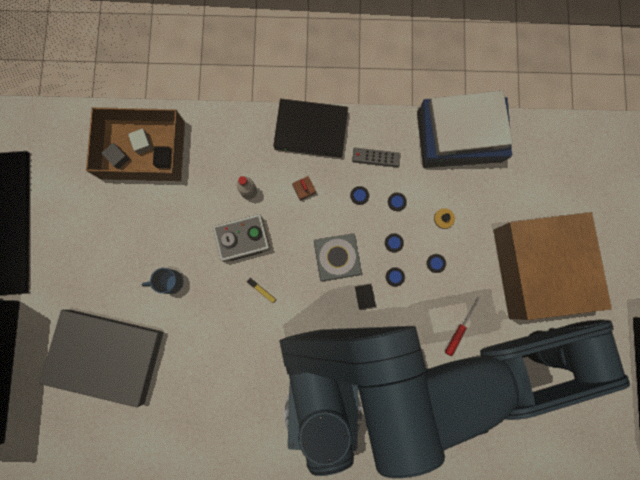

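View pics/scene0.png

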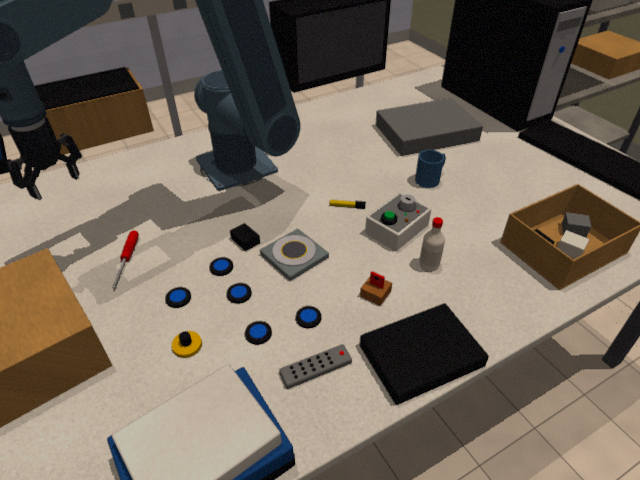

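Five pucks are present, at top-image pixels (360,195), (397,202), (394,242), (396,277) and (436,263). The shield is at (445,218), the plate at (338,257), the dock at (304,188), the console at (242,239) and the spray bottle at (246,187). I'll square the tool to yaw 0 and hover over the pucks.

Emit:
apply_moves:
  gripper: [1,1,1,1,1,1,1,1,1,1]
  translation:
    - [0,0,0]
    - [0,0,0]
    - [0,0,0]
    - [0.04,-0.03,0]
    - [0.04,-0.03,0]
    - [0.04,-0.03,0]
    - [0.04,-0.04,0]
    - [0.04,-0.04,0]
    - [0.04,-0.04,0]
    - [0.02,-0.04,0]
  roll: [0.147,0.147,0.147,0,0,0,0,0,0,0]

```text
time: 2.5
tool_pos: [0.4881, -0.2676, 0.2304]
ee_rot: [3.137, -0.001, -0.028]
ft_force: [1.0, 0.5, -0.5]
grip_width: 0.0854
```

```bash
cat >> h.py <<'E'
from scipy.spatial.transform import Rotation as Ro
def pose():
    s=manip.sense(); R=Ro.from_euler('xyz',s['ee_rot']); return s,np.array(s['tool_pos']),R
def go(x,y,z,yaw=None):
    "tool-frame shift and roll needed to get to a world target"
    s,p,R=pose(); d=R.inv().apply(np.array([x,y,z])-p)
    r=None if yaw is None else -(yaw-s['ee_rot'][2])
    print('t=%.2f'%s['time'],'pos',np.round(p,4),'rpy',np.round(s['ee_rot'],4),'w %.4f'%s['grip_width'],'F',np.round(s['ft_force'],1),'-> shift',np.round(d,4),'roll',r)
def blobs(c,zs,fish,lo,hi,amin):
    hsv=cv2.cvtColor(c['color'],cv2.COLOR_RGB2HSV); m=cv2.inRange(hsv,np.array(lo),np.array(hi))
    n,l,st,ce=cv2.connectedComponentsWithStats(m)
    for i in range(1,n):
        if st[i,4]>=amin: print(np.round(ce[i],1),st[i,2:5],np.round(unproj(c,*ce[i],zs,fish),4))
E
python3 - <<'E'
from h import *
go(0.52,-0.2,0.23,0)
c=shot('wrist','w1');print(c['fovy'],-np.array(c['R']).T@np.array(c['t']))
print('wrist');blobs(c,0.010,True,(105,120,60),(125,255,255),150)
c=shot('top');print('top');blobs(c,0.010,False,(105,120,60),(125,255,255),30)
c=shot('scene');print('scene');blobs(c,0.010,False,(105,120,60),(125,255,255),30)
E
```

```text
t=2.50 pos [ 0.4881 -0.2676  0.2304] rpy [ 3.1372e+00 -1.0000e-03 -2.8000e-02] w 0.0854 F [ 1.   0.5 -0.5] -> shift [ 0.03   -0.0685  0.0001] roll -0.02796957168863834
65.70646984690485 [ 0.55975661 -0.26908231  0.37251834]
wrist
[151.3  46.6] [ 33  35 874] [ 0.6663 -0.1003  0.01  ]
[263.6  48.1] [  40   37 1146] [ 0.6488 -0.2186  0.01  ]
[259.6 179.5] [  38   38 1116] [ 0.5182 -0.2099  0.01  ]
[391.4 235.4] [ 35  34 931] [ 0.4573 -0.341   0.01  ]
[270.1 279.7] [ 35  33 909] [ 0.4121 -0.2137  0.01  ]
top
[359.4 194.7] [ 12  12 104] [ 0.6668 -0.1021  0.01  ]
[397.  201.1] [ 11  11 102] [ 0.6494 -0.2208  0.01  ]
[394.  242.4] [ 12  12 112] [ 0.5181 -0.2116  0.01  ]
[436.1 262.9] [11 11 87] [ 0.4576 -0.3424  0.01  ]
scene
[220.7 264.6] [ 16  12 149] [ 0.4139 -0.2126  0.01  ]
[238.4 291.1] [ 16  13 168] [ 0.5199 -0.2089  0.01  ]
[177.3 295.4] [ 16  12 150] [ 0.4592 -0.3402  0.01  ]
[308.1 315.2] [ 17  14 193] [ 0.6688 -0.0994  0.01  ]
[257.8 330.8] [ 18  15 209] [ 0.6513 -0.2176  0.01  ]
[262.7 430.4] [ 58 112 983] [ 0.8681 -0.3062  0.01  ]
[118.4 461. ] [ 24  44 316] [ 0.7898 -0.5552  0.01  ]
```

View pics/w1.png

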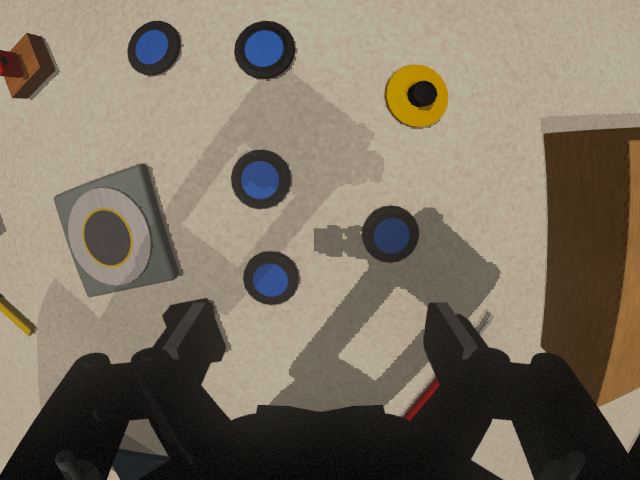

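The wrist, top and scene estimates agree within about 2 mm. In the wrist image the plate is at (108,237), the shield at (417,95) and the five pucks match the blob list. I'll go over the middle puck.

Emit:
apply_moves:
  gripper: [0.85,0.85,0.85,0.85,0.85,0.85]
  translation:
    - [0.015,-0.03,0.02]
    - [0.015,-0.027,0.03]
    - [0,0,0.04]
    - [0,0,0.04]
    - [0,0,0]
    - [0,0,0]
  roll: [-0.028,0,0,0,0,0]

```text
time: 3.25
tool_pos: [0.5187, -0.2169, 0.0998]
ee_rot: [3.13, -0.005, 0.001]
ft_force: [-0.3, -1.0, 0.8]
grip_width: 0.0722
```

Run:
```python
from h import *
go(0.518,-0.2105,0.03,0)
c=shot('wrist','w2')
blobs(c,0.010,True,(105,120,60),(125,255,255),150)
print('yellow');blobs(c,0.024,True,(20,150,80),(32,255,255),60)
for cam in ['wrist','top']: 
    if cam=='top': shot('top')
    print([(np.round(d['xyz'],4),d['score']) for d in manip.mark_of('plate_centre',cam)])
```

```text
t=3.25 pos [ 0.5187 -0.2169  0.0998] rpy [ 3.1298e+00 -4.6000e-03  1.3000e-03] w 0.0722 F [-0.3 -1.   0.8] -> shift [-0.001  -0.0072  0.0698] roll 0.001253428506044152
[143.2  33.2] [  50   53 2038] [ 0.6662 -0.1006  0.01  ]
[321.1  44. ] [  63   57 2818] [ 0.6487 -0.2184  0.01  ]
[308.5 243.7] [  58   56 2123] [ 0.5207 -0.2105  0.01  ]
[480.6 321.8] [  45   43 1394] [ 0.4583 -0.3407  0.01  ]
[313.7 378.5] [  49   39 1479] [ 0.4127 -0.2133  0.01  ]
yellow
[524.2 134.1] [  78   90 4141] [ 0.5985 -0.3497  0.024 ]
[ 85.  311.1] [ 70  78 531] [ 0.4714 -0.0391  0.024 ]
[(array([ 0.4703, -0.0314,  0.0214]), 0.78)]
[(array([ 0.4706, -0.0338,  0.0222]), 0.81)]
```

View pics/w2.png

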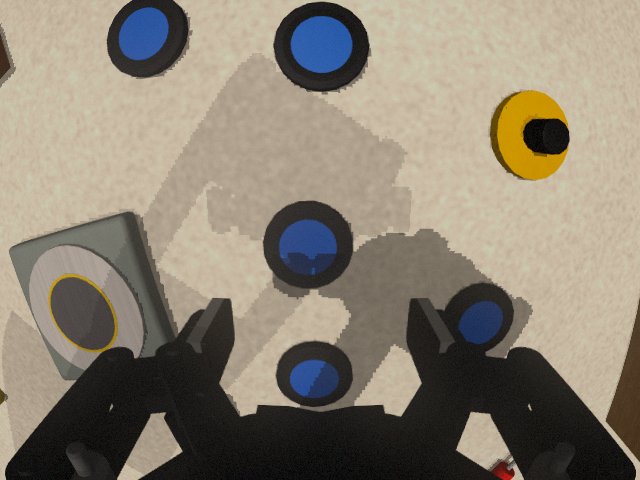

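Emit:
apply_moves:
  gripper: [0.85,0.85,0.85,0.85,0.85,0.85]
  translation:
    - [0,-0.0065,0.03]
    - [0,0,0.03]
    - [0,0,0.02]
    - [0,0,0.006]
    - [0,0,0.0]
    - [0,0,0]
  roll: [0,0,0,0,0,0]

```text
time: 4.05
tool_pos: [0.528, -0.2178, 0.0242]
ee_rot: [3.116, -0.026, 0.0]
ft_force: [0.5, -0.1, 1.0]
grip_width: 0.0727
```

Run:
```python
from h import *
go(0.519,-0.2105,0.004,0)
c=shot('wrist','w3')
```

```text
t=4.05 pos [ 0.528  -0.2178  0.0242] rpy [ 3.116e+00 -2.580e-02  2.000e-04] w 0.0727 F [ 0.5 -0.1  1. ] -> shift [-0.0095 -0.0078  0.0198] roll 0.00024442631135412896
```

View pics/w3.png

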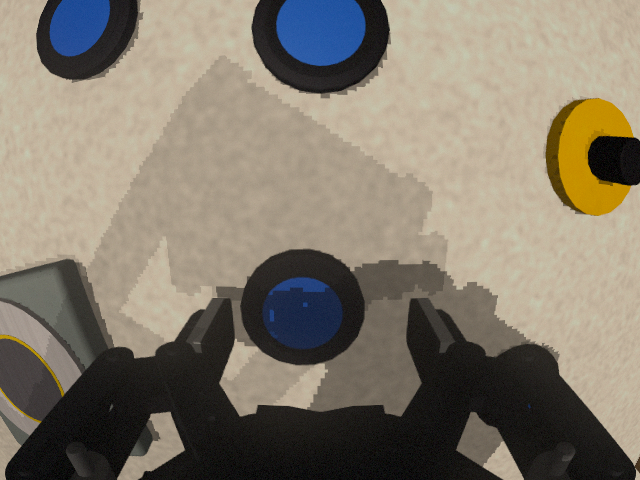

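Emit:
apply_moves:
  gripper: [0.85,0.85,0.85,0.85,0.85]
  translation:
    - [0,0,0]
    - [0,0,0]
    - [0,0,0]
    - [0,0,0]
    - [0,0,0]
  roll: [0,0,0,0,0]

```text
time: 4.6
tool_pos: [0.5301, -0.2192, 0.028]
ee_rot: [3.112, -0.031, 0.0]
ft_force: [-0.1, 0.8, -0.8]
grip_width: 0.0725
```

Emit:
apply_moves:
  gripper: [0.85,0.85,0.85,0.85,0.85,0.85,0.85,0.85]
  translation:
    - [-0.002,-0.002,-0.01]
    - [-0.002,-0.002,-0.01]
    - [-0.002,-0.002,-0.01]
    - [-0.002,-0.002,-0.01]
    - [0,0,-0.01]
    - [0,0,-0.01]
    - [0,0,-0.01]
    - [0,0,0]
  roll: [0,0,0,0,0,0,0,0]

```text
time: 5.4
tool_pos: [0.5195, -0.2083, 0.1053]
ee_rot: [3.111, -0.034, 0.001]
ft_force: [-0.4, -0.9, -0.2]
grip_width: 0.0725
```

Emit:
apply_moves:
  gripper: [0.85,0.85,0.85]
  translation:
    - [0,0,0.04]
    - [0,0,0]
    - [0,0,0]
  roll: [0,0,0]

```text
time: 5.7
tool_pos: [0.5223, -0.2105, 0.0667]
ee_rot: [3.109, -0.037, 0.001]
ft_force: [-0.7, -0.4, -0.5]
grip_width: 0.0723
```

Emit:
apply_moves:
  gripper: [0.85,0.85,0.85,0.85,0.85,0.85,0.85,0.85]
  translation:
    - [0,0,-0.005]
    - [0,0,-0.005]
    - [0,0,-0.005]
    - [0,0,-0.005]
    - [0,0,-0.005]
    - [0,0,-0.005]
    - [0,0,-0.005]
    - [0,0,-0.005]
  roll: [0,0,0,0,0,0,0,0]

```text
time: 6.5
tool_pos: [0.522, -0.2099, 0.1143]
ee_rot: [3.106, -0.041, 0.001]
ft_force: [-0.4, 0.7, -1.2]
grip_width: 0.0727
```

```bash
cat > lg.py <<'E'
from h import *
import json,os
s=manip.sense(); q=np.array(s['joints']); 
try:
    o=json.load(open('l.json')); print('dt %.2f'%(s['time']-o['t']),'dq mrad',np.round((q-np.array(o['q']))*1e3,2))
except Exception: pass
print('q',np.round(q,4),'p',np.round(s['tool_pos'],4),'rpy',np.round(s['ee_rot'],4),'eff',np.round(s['effort'],2))
json.dump({'t':s['time'],'q':q.tolist()},open('l.json','w'))
E
python3 lg.py
```

```text
q [-0.5757  0.3564  1.7071 -0.0087  1.0247  0.999 ] p [ 0.522  -0.2099  0.1143] rpy [ 3.1063e+00 -4.0700e-02  1.1000e-03] eff [ 1.000e-02 -4.628e+01 -2.527e+01 -4.000e-02 -4.700e-01  0.000e+00]
```

Emit:
apply_moves:
  gripper: [0.85]
  translation:
    - [0,0,0]
  roll: [0]

```text
time: 6.6
tool_pos: [0.5224, -0.2101, 0.1152]
ee_rot: [3.105, -0.042, 0.001]
ft_force: [-0.1, 0.1, -0.2]
grip_width: 0.0723
```

```bash
python3 lg.py
```

```text
dt 0.10 dq mrad [ 0.08 -1.09 -0.93  0.01  0.6   0.02]
q [-0.5756  0.3553  1.7062 -0.0087  1.0253  0.9991] p [ 0.5224 -0.2101  0.1152] rpy [ 3.1055e+00 -4.1900e-02  1.2000e-03] eff [ 5.000e-02 -4.656e+01 -2.529e+01 -4.000e-02 -1.700e-01 -0.000e+00]
```

Emit:
apply_moves:
  gripper: [0.85,0.85,0.85,0.85]
  translation:
    - [0,0,0]
    - [0,0,0]
    - [0,0,0]
    - [0,0,0]
  roll: [0,0,0,0]

```text
time: 7.0
tool_pos: [0.5219, -0.2098, 0.1145]
ee_rot: [3.106, -0.041, 0.001]
ft_force: [-0.3, -0.1, -0.9]
grip_width: 0.0728
```

```bash
python3 lg.py; python3 -c "
from h import *
shot('top');shot('top')"; python3 lg.py
```

```text
dt 0.40 dq mrad [-0.04  0.79  0.82 -0.01 -0.11 -0.01]
q [-0.5757  0.3561  1.707  -0.0087  1.0252  0.999 ] p [ 0.5219 -0.2098  0.1145] rpy [ 3.1063e+00 -4.0600e-02  1.1000e-03] eff [ 1.000e-02 -4.662e+01 -2.544e+01 -4.000e-02 -3.100e-01  0.000e+00]
dt 0.10 dq mrad [ 0.01 -0.05 -0.03 -0.03  0.01 -0.01]
q [-0.5757  0.3561  1.707  -0.0088  1.0252  0.999 ] p [ 0.522  -0.2098  0.1145] rpy [ 3.1062e+00 -4.0600e-02  1.1000e-03] eff [ 0.000e+00 -4.656e+01 -2.542e+01 -4.000e-02 -3.200e-01 -0.000e+00]
```

Emit:
apply_moves:
  gripper: [0.85]
  translation:
    - [0,0,-0.05]
  roll: [0]

```text
time: 7.2
tool_pos: [0.516, -0.2058, 0.1583]
ee_rot: [3.114, -0.029, 0.0]
ft_force: [0.4, 0.2, -0.6]
grip_width: 0.0726
```

```bash
python3 lg.py; python3 -c "
from h import *
shot('top');shot('top');shot('top')"; python3 lg.py
```

```text
dt 0.10 dq mrad [  0.3  -50.19 -48.15   0.46 112.75  -0.33]
q [-0.5754  0.3059  1.6588 -0.0083  1.1379  0.9987] p [ 0.516  -0.2058  0.1583] rpy [ 3.1141e+00 -2.8600e-02  4.0000e-04] eff [ 1.700e-01 -4.291e+01 -2.500e+01 -5.000e-02 -2.610e+00  1.000e-02]
dt 0.15 dq mrad [ 4.900e-01 -9.690e+00 -1.041e+01 -1.000e-02 -1.170e+00 -3.000e-02]
q [-0.5749  0.2962  1.6484 -0.0083  1.1368  0.9987] p [ 0.5219 -0.2093  0.1677] rpy [ 3.1025e+00 -4.6400e-02  1.4000e-03] eff [ 1.000e-01 -4.617e+01 -2.816e+01 -3.000e-02 -4.000e-02 -0.000e+00]
```

Emit:
apply_moves:
  gripper: [0.85,0.85]
  translation:
    - [0,0,-0.05]
    - [0,0,0]
  roll: [0,0]

```text
time: 7.55
tool_pos: [0.5191, -0.2071, 0.2145]
ee_rot: [3.104, -0.045, 0.001]
ft_force: [1.3, -0.6, -0.2]
grip_width: 0.0725
```

```bash
python3 lg.py; python3 -c "
from h import *
shot('top');shot('top')"; python3 lg.py
```

```text
dt 0.20 dq mrad [  0.64 -44.47 -60.44   0.34 106.89  -0.27]
q [-0.5742  0.2517  1.588  -0.008   1.2437  0.9984] p [ 0.5191 -0.2071  0.2145] rpy [ 3.1036e+00 -4.4700e-02  1.3000e-03] eff [ 2.600e-01 -4.280e+01 -2.709e+01 -4.000e-02  9.500e-01 -0.000e+00]
dt 0.10 dq mrad [-0.23  4.55  8.08  0.   -2.    0.02]
q [-0.5745  0.2563  1.5961 -0.008   1.2417  0.9984] p [ 0.516  -0.2052  0.2087] rpy [ 3.1094e+00 -3.5800e-02  9.0000e-04] eff [ 2.000e-02 -4.604e+01 -3.040e+01 -4.000e-02 -3.300e-01 -0.000e+00]
```

Emit:
apply_moves:
  gripper: [0.85]
  translation:
    - [0,0,0.05]
  roll: [0]

```text
time: 7.75
tool_pos: [0.5217, -0.2092, 0.1637]
ee_rot: [3.102, -0.047, 0.001]
ft_force: [0.6, -1.1, -1.1]
grip_width: 0.0726
```

```bash
python3 lg.py; python3 -c "
from h import *
shot('top');shot('top')"; python3 lg.py
```

```text
dt 0.10 dq mrad [  -0.48   43.06   58.75   -0.35 -115.19    0.3 ]
q [-0.575   0.2993  1.6548 -0.0083  1.1265  0.9987] p [ 0.5217 -0.2092  0.1637] rpy [ 3.1021e+00 -4.7100e-02  1.4000e-03] eff [ 1.010e+00 -5.092e+01 -2.801e+01 -3.000e-02  2.920e+00 -1.000e-02]
dt 0.10 dq mrad [-0.43 10.5  14.74 -0.08  0.97 -0.03]
q [-0.5754  0.3098  1.6696 -0.0084  1.1274  0.9987] p [ 0.5137 -0.2043  0.1522] rpy [ 3.1163e+00 -2.5000e-02  5.0000e-04] eff [-3.40e-01 -4.79e+01 -3.00e+01 -4.00e-02 -1.83e+00  0.00e+00]
```

Emit:
apply_moves:
  gripper: [0.85,0.85,0.85,0.85,0.85]
  translation:
    - [0,0,-0.05]
    - [0,0,-0.05]
    - [0,0,-0.05]
    - [0,0,-0.03]
    - [0,0,0]
  roll: [0,0,0,0,0]

```text
time: 8.35
tool_pos: [0.5057, -0.1976, 0.3349]
ee_rot: [3.127, -0.009, -0.0]
ft_force: [0.3, 0.6, -0.3]
grip_width: 0.0723
```

```bash
python3 lg.py; python3 -c "
from h import *
shot('top');shot('top')"; python3 lg.py
```

```text
dt 0.50 dq mrad [   2.37 -121.2  -293.52    0.82  433.76   -0.8 ]
q [-0.573   0.1886  1.376  -0.0076  1.5612  0.9979] p [ 0.5057 -0.1976  0.3349] rpy [ 3.1267 -0.0091 -0.    ] eff [ -0.08 -41.76 -30.98  -0.05   0.45  -0.  ]
dt 0.10 dq mrad [-0.05  2.62  6.85  0.   -3.34  0.01]
q [-0.5731  0.1913  1.3829 -0.0076  1.5579  0.9979] p [ 0.5045 -0.1969  0.3305] rpy [ 3.13e+00 -3.90e-03 -1.00e-04] eff [  0.07 -44.13 -32.37  -0.05   0.09  -0.  ]
```

Emit:
apply_moves:
  gripper: [0.85,0.85,0.85,0.85,0.85,0.85,0.85,0.85,0.85,0.85]
  translation:
    - [0.003,0.003,0.025]
    - [0.003,0.003,0.025]
    - [0.003,0.003,0.025]
    - [0.003,0.003,0.025]
    - [0.002,0.002,0.025]
    - [0,0,0.025]
    - [0,0,0.025]
    - [0,0,0.025]
    - [0,0,0.02]
    - [0,0,0.01]
  roll: [0,0,0,0,0,0,0,0,0,0]

```text
time: 9.45
tool_pos: [0.5043, -0.2041, 0.0738]
ee_rot: [-3.132, 0.028, -0.0]
ft_force: [0.3, 0.1, 0.4]
grip_width: 0.0729
```

```bash
cat > st.py <<'E'
from h import *
import sys
a=[float(x) for x in sys.argv[2:]]
for i in range(int(sys.argv[1])): manip.capture('wrist')
go(*a)
E
python3 st.py 2 0.519 -0.2105 0.03 0
```

```text
t=9.55 pos [ 0.5045 -0.2043  0.0746] rpy [-3.132e+00  2.800e-02 -4.000e-04] w 0.0729 F [ 0.4 -0.2  0.3] -> shift [0.0158 0.0066 0.0441] roll -0.0003665622196882268
```

Emit:
apply_moves:
  gripper: [0.85]
  translation:
    - [0.016,0.0066,0.04]
  roll: [0]

```text
time: 9.65
tool_pos: [0.5222, -0.2122, 0.0384]
ee_rot: [-3.137, 0.02, -0.0]
ft_force: [1.7, -1.2, 1.2]
grip_width: 0.0727
```

```bash
python3 st.py 3 0.519 -0.2105 0.01 0
```

```text
t=9.80 pos [ 0.5179 -0.2096  0.0319] rpy [-3.1288e+00  3.2900e-02 -1.0000e-04] w 0.0723 F [-0.2  0.5  0.1] -> shift [0.0018 0.0012 0.0219] roll -0.0001119750212352777
```

Emit:
apply_moves:
  gripper: [0.85]
  translation:
    - [0.0015,0.001,0.024]
  roll: [0]

```text
time: 9.9
tool_pos: [0.5214, -0.2119, 0.0118]
ee_rot: [-3.133, 0.027, 0.0]
ft_force: [0.8, -0.0, -0.1]
grip_width: 0.0725
```

```bash
python3 st.py 3 0.519 -0.2105 0.00 0
```

```text
t=10.05 pos [ 0.5182 -0.21    0.009 ] rpy [-3.1286  0.0333  0.    ] w 0.0725 F [-0.3 -0.3 -0.7] -> shift [0.0011 0.0006 0.009 ] roll 4.707356298538912e-05
```

Emit:
apply_moves:
  gripper: [0.85]
  translation:
    - [0,0,0.004]
  roll: [0]

```text
time: 10.15
tool_pos: [0.5191, -0.2106, 0.0075]
ee_rot: [-3.131, 0.03, -0.0]
ft_force: [-0.1, 0.0, 0.2]
grip_width: 0.0727
```

```bash
python3 st.py 2 0.519 -0.2105 0.00 0; python3 -c "
from h import *
c=shot('wrist','w4')"
```

```text
t=10.25 pos [ 0.5187 -0.2103  0.0068] rpy [-3.13    0.0313  0.    ] w 0.0727 F [1.1 0.8 0.2] -> shift [0.0005 0.0003 0.0067] roll 4.329488425125483e-05
```

View pics/w4.png

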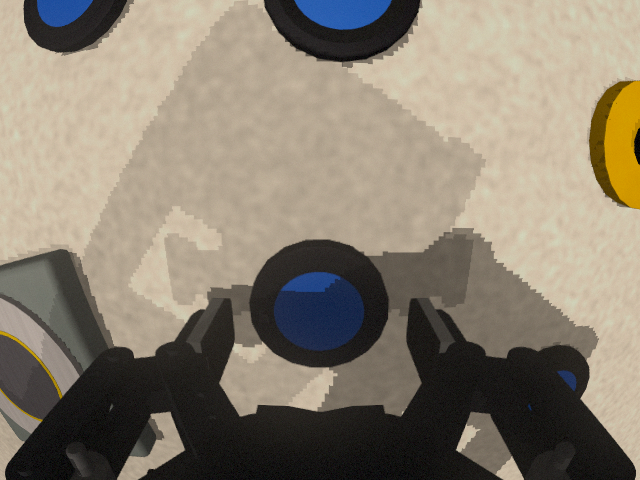

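Emit:
apply_moves:
  gripper: [0.85]
  translation:
    - [0.0003,0,0.006]
  roll: [0]

```text
time: 10.4
tool_pos: [0.5197, -0.2108, 0.002]
ee_rot: [-3.131, 0.029, -0.0]
ft_force: [0.5, -0.8, -0.2]
grip_width: 0.0723
```

```bash
python3 st.py 2 0.519 -0.2105 -0.003 0
```

```text
t=10.50 pos [ 0.5187 -0.2101  0.0006] rpy [-3.1299  0.0314  0.    ] w 0.0731 F [-0.8  0.6 -0.5] -> shift [0.0004 0.0004 0.0036] roll 1.6107335647719268e-05
```

Emit:
apply_moves:
  gripper: [0.85]
  translation:
    - [0.0,0,0.003]
  roll: [0]

```text
time: 10.6
tool_pos: [0.5188, -0.2103, -0.0022]
ee_rot: [-3.13, 0.031, -0.0]
ft_force: [0.4, -0.1, -0.3]
grip_width: 0.0723
```

```bash
python3 st.py 1 0.519 -0.2105 -0.003 0
```

```text
t=10.65 pos [ 0.5184 -0.21   -0.0028] rpy [-3.1297  0.0317  0.    ] w 0.0729 F [ 0.2  0.1 -0.9] -> shift [0.0006 0.0005 0.0001] roll 2.110101967423006e-05
```

Emit:
apply_moves:
  gripper: [0.5,0.3,0.3,0.3,0.3]
  translation:
    - [0,0,0]
    - [0,0,0]
    - [0,0,0]
    - [0,0,0]
    - [0,0,0]
  roll: [0,0,0,0,0]

```text
time: 11.15
tool_pos: [0.5184, -0.21, -0.0023]
ee_rot: [-3.129, 0.032, 0.0]
ft_force: [0.5, -0.2, 1.9]
grip_width: 0.057
```

```bash
python3 st.py 1 0.519 -0.2105 0.1 0
```

```text
t=11.20 pos [ 0.5184 -0.2099 -0.0023] rpy [-3.1295e+00  3.2100e-02  1.0000e-04] w 0.0573 F [ 0.5 -1.   2.1] -> shift [-0.0027 -0.0007 -0.1023] roll 0.00012885954902075447
```

Emit:
apply_moves:
  gripper: [0.3,0.3,0.3]
  translation:
    - [0,0,-0.03]
    - [0,0,-0.04]
    - [0,0,-0.04]
  roll: [0,0,0]

```text
time: 11.5
tool_pos: [0.5173, -0.2085, 0.1032]
ee_rot: [-3.12, 0.046, 0.0]
ft_force: [0.8, 0.3, -0.7]
grip_width: 0.0577
```

```bash
python3 st.py 2 0.471 -0.036 0.1 0;  python3 -c "
from h import *
c=shot('wrist','w5')"
```

```text
t=11.60 pos [ 0.5215 -0.2111  0.1083] rpy [-3.1274  0.0351  0.    ] w 0.0571 F [ 1.3 -0.4  0.1] -> shift [-0.0501 -0.1749  0.0125] roll 4.315866233284282e-06
```

View pics/w5.png

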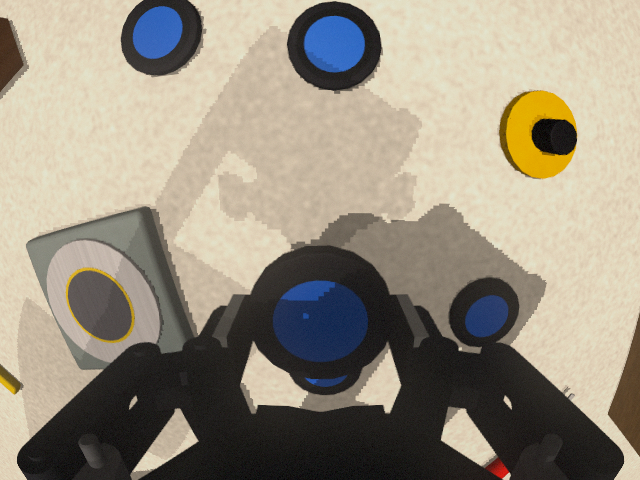

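```bash
cat >> h.py <<'E'
from scipy.optimize import least_squares
def mask(c,lo,hi): return cv2.inRange(cv2.cvtColor(c['color'],cv2.COLOR_RGB2HSV),np.array(lo),np.array(hi))
def ring(c,fish,guess,z=0.024,rad=0.05,R0=0.0325):
    v,u=np.nonzero(mask(c,(18,110,60),(34,255,255)))
    P=np.array([unproj(c,a,b,z,fish)[:2] for a,b in zip(u,v)])
    P=P[np.hypot(*(P-guess).T)<rad]
    r=least_squares(lambda q:np.hypot(*(P-q[:2]).T)-q[2],[*guess,R0],loss='soft_l1',f_scale=0.001)
    return len(P),np.round(r.x,4)
def disc(c,fish,guess,z,rad=0.03,lo=(100,90,30),hi=(128,255,255)):
    "centre of a blue circle on the plane z: mean of its unprojected outline fit"
    m=mask(c,lo,hi); v,u=np.nonzero(m)
    P=np.array([unproj(c,a,b,z,fish)[:2] for a,b in zip(u,v)]); k=np.hypot(*(P-guess).T)<rad
    m2=np.zeros_like(m); m2[v[k],u[k]]=255
    ct=max(cv2.findContours(m2,cv2.RETR_EXTERNAL,cv2.CHAIN_APPROX_NONE)[0],key=len)[:,0]
    ct=cv2.convexHull(ct.astype(np.int32))[:,0]
    Q=np.array([unproj(c,a,b,z,fish)[:2] for a,b in ct])
    r=least_squares(lambda q:np.hypot(*(Q-q[:2]).T)-q[2],[*guess,0.02],loss='soft_l1',f_scale=0.001)
    return len(Q),np.round(r.x,4)
E
python3 - <<'E'
from h import *
c=manip.capture('wrist')
print('wrist plate',ring(c,True,[0.471,-0.036]))
for g in [(.667,-.101),(.649,-.219),(.458,-.341)]: print(disc(c,True,g,.01))
s,p,R=pose()
print('held', [np.round(disc(c,True,[p[0],p[1]],p[2]+0.0123),4)], p)
for cam in ['top','scene']:
    d=manip.capture(cam); print(cam,ring(d,False,[0.471,-0.036]))
    for g in [(.667,-.101),(.649,-.219),(.458,-.341),(.413,-.213)]:
        try: print(disc(d,False,g,.01))
        except Exception as e: print(e)
E
```

```text
wrist plate (608, array([ 0.468 , -0.0336,  0.0326]))
(31, array([ 0.6666, -0.1   ,  0.0192]))
(35, array([ 0.6491, -0.2184,  0.0193]))
(24, array([ 0.4572, -0.3409,  0.0191]))Traceback (most recent call last):
  File "<stdin>", line 6, in <module>
    return _wrapfunc(a, 'round', decimals=decimals, out=out)
    return _wrapit(obj, method, *args, **kwds)
    conv = _array_converter(obj)
ValueError: setting an array element with a sequence. The requested array has an inhomogeneous shape after 1 dimensions. The detected shape was (2,) + inhomogeneous part.
```

Run:
```python
from h import *
c=manip.capture('wrist')
s,p,R=pose()
zt=p[2]+0.0123
x=disc(c,True,[p[0],p[1]],zt); print('held',x,np.round(p,4), 'off',np.round(x[1][:2]-p[:2],4),'tip-line x at that height',np.round(R.apply([0,0,-0.0123])[:2],4))
for cam in ['top','scene']:
    d=manip.capture(cam); print(cam,ring(d,False,[0.471,-0.036]))
    for g in [(.667,-.101),(.649,-.219),(.458,-.341),(.413,-.213)]:
        try: print(disc(d,False,g,.01))
        except Exception as e: print(e)
```

```text
held (40, array([ 0.518 , -0.2096,  0.0193])) [ 0.5178 -0.2087  0.1025] off [ 0.0002 -0.0009] tip-line x at that height [ 0.0005 -0.0002]
top (19, array([ 0.4686, -0.0357,  0.0318]))
(10, array([ 0.6672, -0.1022,  0.0192]))
(11, array([ 0.6513, -0.2179,  0.0177]))
(10, array([ 0.456 , -0.345 ,  0.0166]))
max() iterable argument is empty
scene (81, array([ 0.4698, -0.0326,  0.032 ]))
(16, array([ 0.6685, -0.0989,  0.0206]))
(14, array([ 0.6512, -0.2175,  0.0205]))
(15, array([ 0.459 , -0.3401,  0.0202]))
(12, array([ 0.414 , -0.1907,  0.0137]))
```

Emit:
apply_moves:
  gripper: [0.3,0.3,0.3,0.3,0.3]
  translation:
    - [-0.01,-0.03,-0.01]
    - [-0.015,-0.05,0]
    - [-0.015,-0.05,0]
    - [-0.01,-0.035,0]
    - [0,0,0]
  roll: [0,0,0,0,0]

```text
time: 12.35
tool_pos: [0.4619, -0.0398, 0.1096]
ee_rot: [-3.114, 0.06, -0.005]
ft_force: [0.1, -0.7, -1.1]
grip_width: 0.0573
```

```bash
python3 st.py 2 0.471 -0.035 0.1 0;  python3 -c "
from h import *
c=shot('wrist','w6')
print('wrist plate',ring(c,True,[0.47,-0.035]))
"
```

```text
t=12.45 pos [ 0.4641 -0.0432  0.11  ] rpy [-3.1167  0.0572 -0.0062] w 0.0573 F [-0.   0.8 -0.6] -> shift [ 0.0074 -0.008   0.0098] roll -0.006184974924735576
wrist plate (904, array([ 0.4682, -0.0334,  0.0326]))
```

View pics/w6.png

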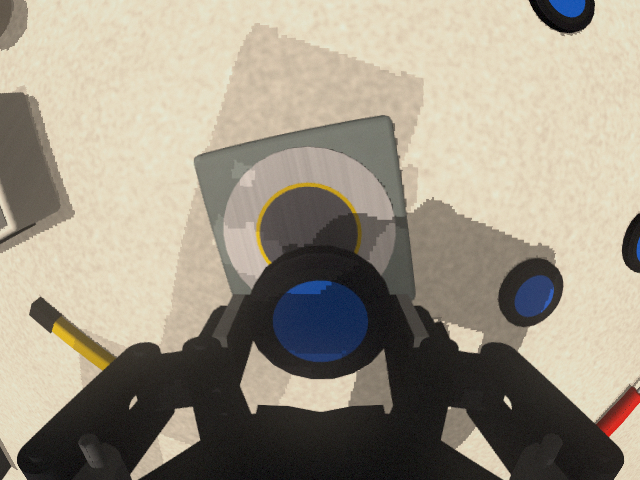

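Emit:
apply_moves:
  gripper: [0.3,0.3]
  translation:
    - [0.004,-0.009,0.035]
    - [0,0,0]
  roll: [-0.006,0]

```text
time: 12.7
tool_pos: [0.4691, -0.0372, 0.0746]
ee_rot: [-3.118, 0.054, -0.004]
ft_force: [-0.6, 0.5, -1.2]
grip_width: 0.0571
```

```bash
python3 st.py 2 0.468 -0.0328 0.05 0
```

```text
t=12.80 pos [ 0.4723 -0.0388  0.0781] rpy [-3.1211  0.047  -0.0044] w 0.0573 F [ 0.2 -0.8  0.9] -> shift [-0.003  -0.0054  0.0284] roll -0.004418331805972064
```

Emit:
apply_moves:
  gripper: [0.3,0.3]
  translation:
    - [-0.003,-0.0054,0.032]
    - [0,0,0]
  roll: [0,0]

```text
time: 13.0
tool_pos: [0.4707, -0.0357, 0.0484]
ee_rot: [-3.123, 0.042, -0.007]
ft_force: [-0.3, -0.1, -0.5]
grip_width: 0.0574
```

```bash
python3 st.py 2 0.468 -0.0328 0.025 0
```

```text
t=13.10 pos [ 0.4744 -0.0369  0.0515] rpy [-3.1257  0.0347 -0.0069] w 0.0571 F [ 0.2  0.2 -0.4] -> shift [-0.0055 -0.0037  0.0267] roll -0.0068762375172257695
```

Emit:
apply_moves:
  gripper: [0.3]
  translation:
    - [-0.0055,-0.0037,0.026]
  roll: [-0.007]

```text
time: 13.2
tool_pos: [0.4732, -0.0351, 0.0297]
ee_rot: [-3.129, 0.024, -0.001]
ft_force: [0.6, -0.1, -0.8]
grip_width: 0.0567
```

```bash
python3 st.py 3 0.468 -0.0328 0.024 0
```

```text
t=13.35 pos [ 0.4679 -0.0331  0.0265] rpy [-3.1253e+00  3.5300e-02 -2.0000e-04] w 0.0569 F [ 0.5 -0.5 -0.3] -> shift [ 0.0001 -0.0002  0.0025] roll -0.00023813970689690045
```

Emit:
apply_moves:
  gripper: [0.3]
  translation:
    - [0,0,0.003]
  roll: [0]

```text
time: 13.45
tool_pos: [0.4692, -0.0337, 0.025]
ee_rot: [-3.126, 0.033, -0.0]
ft_force: [0.3, 0.3, -0.1]
grip_width: 0.0572
```

```bash
python3 st.py 2 0.468 -0.0328 0.024 0
```

```text
t=13.55 pos [ 0.4688 -0.0335  0.0245] rpy [-3.1259e+00  3.3500e-02 -4.0000e-04] w 0.0571 F [ 0.7 -0.  -1.4] -> shift [-0.0008 -0.0007  0.0005] roll -0.000388344186387668
```

Emit:
apply_moves:
  gripper: [0.85,0.85,0.85,0.85,0.85,0.85,0.85]
  translation:
    - [0,0,0]
    - [0,0,0]
    - [0,0,0]
    - [0,0,-0.02]
    - [0,0,-0.04]
    - [0,0,-0.04]
    - [0,0,0]
  roll: [0,0,0,0,0,0,0]

```text
time: 14.25
tool_pos: [0.4731, -0.0354, 0.1293]
ee_rot: [-3.126, 0.033, -0.0]
ft_force: [0.8, 0.5, -1.3]
grip_width: 0.0723
```

```bash
python3 st.py 2 0.649 -0.2184 0.13 0
python3 - <<'E'
from h import *
c=shot('wrist','w7'); print(ring(c,True,[0.468,-0.0335]), disc(c,True,[0.468,-0.0335],0.034))
for g in [(.667,-.101),(.649,-.219),(.458,-.341),(.413,-.213)]:
    try: print(disc(c,True,g,.01))
    except Exception as e: print('x')
E
```

```text
t=14.35 pos [ 0.4703 -0.0346  0.1254] rpy [-3.124e+00  3.970e-02 -4.000e-04] w 0.0724 F [-0.9 -0.1  0. ] -> shift [ 0.1785  0.1835 -0.0149] roll -0.0004068292418140107
(992, array([ 0.4679, -0.0335,  0.0327])) (33, array([ 0.469 , -0.0338,  0.0191]))
x
(20, array([ 0.6491, -0.2184,  0.0193]))
(11, array([ 0.4576, -0.341 ,  0.0193]))
(25, array([ 0.4119, -0.2136,  0.019 ]))
```

Emit:
apply_moves:
  gripper: [0.85,0.85,0.85,0.85,0.85]
  translation:
    - [-0.01,0.035,0]
    - [-0.015,0.05,0]
    - [-0.015,0.05,0]
    - [-0.016,0.042,0]
    - [0,0,0]
  roll: [0,0,0,0,0]

```text
time: 14.9
tool_pos: [0.4085, -0.2119, 0.1157]
ee_rot: [-3.116, 0.052, 0.006]
ft_force: [0.3, 0.2, -0.1]
grip_width: 0.0724
```

```bash
cat > pk.py <<'E'
from h import *
import sys
gx,gy=float(sys.argv[1]),float(sys.argv[2]); z=float(sys.argv[3])
manip.capture('wrist'); c=manip.capture('wrist'); r=disc(c,True,[gx,gy],0.010); print('puck',r,ring(c,True,[0.468,-0.0335]))
go(r[1][0],r[1][1]+0.0005,z,0)
E
python3 pk.py 0.412 -0.2136 0.04
```

```text
puck (29, array([ 0.412 , -0.2135,  0.019 ])) (533, array([ 0.468 , -0.0334,  0.0327]))
t=15.00 pos [ 0.4091 -0.2079  0.1156] rpy [-3.1131  0.0527  0.0082] w 0.0727 F [0.3 0.6 1.7] -> shift [0.0068 0.0073 0.0752] roll 0.008235368576047897
```

Emit:
apply_moves:
  gripper: [0.85,0.85]
  translation:
    - [0.004,0.006,0.04]
    - [0,0,0]
  roll: [0.008,0]

```text
time: 15.2
tool_pos: [0.4111, -0.2102, 0.0735]
ee_rot: [-3.111, 0.054, 0.001]
ft_force: [-0.5, 0.4, 0.2]
grip_width: 0.0729
```

```bash
python3 st.py 2 0.412 -0.2132 0.04 0
```

```text
t=15.30 pos [ 0.4137 -0.2119  0.0774] rpy [-3.116e+00  4.840e-02  2.000e-03] w 0.0726 F [ 0.9  0.7 -0.1] -> shift [0.0001 0.0022 0.0374] roll 0.002016286322333194
```

Emit:
apply_moves:
  gripper: [0.85,0.85]
  translation:
    - [0,0,0.04]
    - [0,0,0]
  roll: [0,0]

```text
time: 15.5
tool_pos: [0.4143, -0.2103, 0.0399]
ee_rot: [-3.119, 0.045, 0.006]
ft_force: [-0.6, 1.4, -1.0]
grip_width: 0.0722
```

```bash
python3 st.py 2 0.412 -0.2132 0.01 0
```

```text
t=15.60 pos [ 0.4176 -0.2132  0.0437] rpy [-3.1248  0.0377  0.0052] w 0.0723 F [ 0.3  0.2 -0. ] -> shift [-0.0043  0.0006  0.0339] roll 0.0051930753054172385
```

Emit:
apply_moves:
  gripper: [0.85]
  translation:
    - [-0.0043,0.0006,0.034]
  roll: [0.005]

```text
time: 15.7
tool_pos: [0.417, -0.2165, 0.0148]
ee_rot: [-3.133, 0.028, 0.001]
ft_force: [0.2, -0.7, -0.3]
grip_width: 0.0729
```

```bash
python3 st.py 3 0.412 -0.2132 -0.003 0
```

```text
t=15.85 pos [ 0.4118 -0.2128  0.0108] rpy [-3.1242e+00  3.8600e-02  6.0000e-04] w 0.0723 F [-0.1 -0.4  0.5] -> shift [0.0007 0.0007 0.0138] roll 0.0005666102892973868
```

Emit:
apply_moves:
  gripper: [0.85]
  translation:
    - [0.0005,0.0007,0.0135]
  roll: [0]

```text
time: 15.95
tool_pos: [0.414, -0.2148, -0.0002]
ee_rot: [-3.128, 0.034, 0.001]
ft_force: [1.2, -0.0, 0.0]
grip_width: 0.073
```

```bash
python3 st.py 2 0.412 -0.2132 -0.003 0
```

```text
t=16.05 pos [ 0.4121 -0.2134 -0.0025] rpy [-3.1245e+00  3.8300e-02  7.0000e-04] w 0.0726 F [-0.4 -0.7  0.3] -> shift [-0.0001 -0.0002  0.0005] roll 0.0006771614749898625
```

Emit:
apply_moves:
  gripper: [0.5,0.3,0.3,0.3,0.3]
  translation:
    - [0,0,0]
    - [0,0,0]
    - [0,0,0]
    - [0,0,0]
    - [0,0,0]
  roll: [0,0,0,0,0]

```text
time: 16.55
tool_pos: [0.4134, -0.2143, -0.0003]
ee_rot: [-3.126, 0.036, 0.001]
ft_force: [0.3, 0.1, -0.6]
grip_width: 0.0564
```

```bash
python3 st.py 1 0.412 -0.2132 -0.003 0
```

```text
t=16.60 pos [ 4.134e-01 -2.143e-01 -3.000e-04] rpy [-3.1262e+00  3.6100e-02  6.0000e-04] w 0.0569 F [-0.6  0.1 -0.7] -> shift [-0.0013 -0.001   0.0028] roll 0.0006432203987218887
```

Emit:
apply_moves:
  gripper: [0.3,0.3,0.3,0.3]
  translation:
    - [0,0,-0.03]
    - [0,0,-0.04]
    - [0,0,-0.04]
    - [0,0,0]
  roll: [0,0,0,0]

```text
time: 17.0
tool_pos: [0.4163, -0.2152, 0.1117]
ee_rot: [-3.122, 0.04, 0.0]
ft_force: [0.6, -0.9, -1.1]
grip_width: 0.0572
```

```bash
cat > held.py <<'E'
from h import *
import sys
dz=float(sys.argv[1]); n=int(sys.argv[2]); zt=float(sys.argv[3])  # puck top above TCP, pucks in pile
manip.capture('wrist');c=manip.capture('wrist'); s,p,R=pose()
x=disc(c,True,[p[0],p[1]],p[2]+dz); off=R.inv().apply(np.r_[x[1][:2],p[2]+dz]-p)
print('held',x,'off',np.round(off,4))
print('ring',ring(c,True,[0.468,-0.0335]))
o=R.apply(off)
go(0.468-o[0],-0.0334-o[1],zt,0)
E
python3 held.py 0.0123 1 0.12
```

```text
held (42, array([ 0.4142, -0.2144,  0.0192])) off [-0.0002  0.001  -0.0123]
ring (534, array([ 0.468 , -0.0334,  0.0327]))
t=17.10 pos [ 0.4139 -0.2131  0.1078] rpy [-3.1176e+00  4.6000e-02  5.0000e-04] w 0.0567 F [-0.9 -0.1 -0.5] -> shift [ 0.0533 -0.1813 -0.0104] roll 0.0005482613846705675
```

Emit:
apply_moves:
  gripper: [0.3,0.3,0.3,0.3,0.3]
  translation:
    - [0.01,-0.035,0]
    - [0.015,-0.05,0]
    - [0.015,-0.05,0]
    - [0.013,-0.045,0]
    - [0,0,0]
  roll: [0,0,0,0,0]

```text
time: 17.6
tool_pos: [0.4638, -0.0291, 0.1022]
ee_rot: [-3.113, 0.057, -0.006]
ft_force: [0.3, 0.3, -0.1]
grip_width: 0.0568
```

```bash
python3 st.py 2 0.468 -0.0325 0.07 0
```

```text
t=17.70 pos [ 0.4633 -0.033   0.1023] rpy [-3.1156  0.0574 -0.008 ] w 0.0567 F [-0.2 -0.3 -0.4] -> shift [0.0065 0.0003 0.032 ] roll -0.00803636167369226
```

Emit:
apply_moves:
  gripper: [0.3,0.3]
  translation:
    - [0,0,0.04]
    - [0,0,0]
  roll: [0,0]

```text
time: 17.9
tool_pos: [0.4603, -0.0338, 0.0606]
ee_rot: [-3.116, 0.059, -0.009]
ft_force: [-1.3, 0.1, -0.9]
grip_width: 0.0572
```

```bash
python3 held.py 0.0103 1 0.039
```

```text
held (39, array([ 0.463 , -0.0352,  0.0191])) off [-0.0021 -0.0004 -0.0102]
ring (1189, array([ 0.4682, -0.0334,  0.0326]))
t=18.00 pos [ 0.4645 -0.0354  0.0646] rpy [-3.119   0.05   -0.0097] w 0.0571 F [ 0.4 -1.  -0.5] -> shift [ 0.0063 -0.0013  0.0253] roll -0.009652536654637611
```

Emit:
apply_moves:
  gripper: [0.3]
  translation:
    - [0.005,-0.002,0.0253]
  roll: [-0.0095]

```text
time: 18.1
tool_pos: [0.4715, -0.0351, 0.0423]
ee_rot: [-3.121, 0.042, -0.002]
ft_force: [0.7, 0.3, -1.3]
grip_width: 0.057
```

```bash
python3 st.py 2; python3 held.py 0.0103 1 0.036
```

```text
held (43, array([ 0.4674, -0.0339,  0.0193])) off [-0.0016  0.0001 -0.0102]
ring (1308, array([ 0.4682, -0.0335,  0.0326]))
t=18.30 pos [ 0.4685 -0.0336  0.0401] rpy [-3.1186e+00  4.9600e-02 -1.4000e-03] w 0.0570 F [ 0.9 -0.1 -1.3] -> shift [ 0.0008 -0.0004  0.0041] roll -0.0013623994137077489Traceback (most recent call last):
  File "st.py", line 5, in <module>
    go(*a)
    ~~^^^^
TypeError: go() missing 3 required positional arguments: 'x', 'y', and 'z'
```

Emit:
apply_moves:
  gripper: [0.3]
  translation:
    - [0.0008,-0.0002,0.0045]
  roll: [0]

```text
time: 18.4
tool_pos: [0.4701, -0.034, 0.0371]
ee_rot: [-3.12, 0.047, -0.002]
ft_force: [-0.8, -0.7, -0.7]
grip_width: 0.057
```

```bash
python3 st.py 2 0.469 -0.0332 0.036 0
```

```text
t=18.50 pos [ 0.4696 -0.0337  0.0363] rpy [-3.1191e+00  4.8300e-02 -1.8000e-03] w 0.0568 F [-0.4  1.3 -0.5] -> shift [-0.0006 -0.0005  0.0003] roll -0.0018370413250563544
```

Emit:
apply_moves:
  gripper: [0.85,0.85,0.85,0.85,0.85,0.85,0.85]
  translation:
    - [0,0,0]
    - [0,0,0]
    - [0,0,0]
    - [0,0,-0.02]
    - [0,0,-0.04]
    - [0,0,-0.04]
    - [0,0,0]
  roll: [0,0,0,0,0,0,0]

```text
time: 19.2
tool_pos: [0.4743, -0.0358, 0.1407]
ee_rot: [-3.119, 0.049, -0.001]
ft_force: [0.5, -1.1, 1.0]
grip_width: 0.0723
```

```bash
cat > pile.py <<'E'
from h import *
import sys
n=int(sys.argv[1]); a=[float(v) for v in sys.argv[2:]]
manip.capture('wrist');c=shot('wrist',f'pile{n}'); print('ring',ring(c,True,[0.468,-0.0335]),'pile top',disc(c,True,[0.468,-0.0335],0.024+.01*n))
go(*a)
E
python3 pile.py 2 0.649 -0.218 0.15 0
```

```text
ring (612, array([ 0.468 , -0.0334,  0.0327])) pile top (31, array([ 0.4693, -0.034 ,  0.0191]))
t=19.30 pos [ 0.4715 -0.0349  0.1367] rpy [-3.1168e+00  5.5700e-02 -1.3000e-03] w 0.0725 F [-0.1  1.1 -0.3] -> shift [ 0.1767  0.1822 -0.0277] roll -0.001316417222430255
```

Emit:
apply_moves:
  gripper: [0.85,0.85,0.85,0.85,0.85,0.85,0.85,0.85,0.85,0.85]
  translation:
    - [0,0.035,0]
    - [-0.003,0.05,0]
    - [-0.003,0.05,0]
    - [-0.003,0.05,0]
    - [-0.003,0.05,0]
    - [-0.003,0.045,0]
    - [0,0.02,0]
    - [0,0,0.04]
    - [0,0,0]
    - [0,0,0]
  roll: [0,0,0,0,0,0,0,0,0,0]

```text
time: 20.3
tool_pos: [0.4456, -0.3366, 0.0737]
ee_rot: [-3.1, 0.072, 0.004]
ft_force: [0.1, -0.7, -0.7]
grip_width: 0.0724
```

```bash
sed -i "s/^manip.capture('wrist'); c=/c=/" pk.py; sed -i "s/^manip.capture('wrist');c=/c=/" held.py pile.py; python3 pk.py 0.4574 -0.3409 0.03
```

```text
puck (33, array([ 0.4573, -0.341 ,  0.0191])) (0, array([ 0.468 , -0.0335,  0.0325]))
t=20.35 pos [ 0.445  -0.3356  0.0733] rpy [-3.099   0.0737  0.0042] w 0.0727 F [-0.4  0.2 -0.1] -> shift [0.0154 0.0068 0.042 ] roll 0.004166527873105119
```

Emit:
apply_moves:
  gripper: [0.85,0.85,0.85,0.85,0.85,0.85,0.85,0.85,0.85,0.85]
  translation:
    - [0.003,0.001,-0.007]
    - [0.003,0.001,-0.007]
    - [0.003,0.001,-0.007]
    - [0.003,0.001,-0.007]
    - [0,0.001,-0.007]
    - [0,0.001,-0.007]
    - [0,0,0]
    - [0,0,0.04]
    - [0,0,0]
    - [0,0,0]
  roll: [0,0,0,0,0,0,0,0,0,0]

```text
time: 21.35
tool_pos: [0.4633, -0.3427, 0.0856]
ee_rot: [-3.108, 0.065, 0.008]
ft_force: [0.5, -1.2, 0.1]
grip_width: 0.0725
```

Emit:
apply_moves:
  gripper: [0.85,0.85,0.85,0.85,0.85,0.85,0.85,0.85,0.85,0.85]
  translation:
    - [0,0,-0.007]
    - [0,0,-0.007]
    - [0,0,-0.007]
    - [0,0,-0.007]
    - [0,0,-0.007]
    - [0,0,-0.007]
    - [0,0,0]
    - [0,0,0.04]
    - [0,0,0]
    - [0,0,0]
  roll: [0,0,0,0,0,0,0,0,0,0]

```text
time: 22.35
tool_pos: [0.4666, -0.346, 0.0984]
ee_rot: [-3.116, 0.057, 0.008]
ft_force: [-0.7, -0.7, 1.9]
grip_width: 0.0726
```

Emit:
apply_moves:
  gripper: [0.85,0.85,0.85,0.85,0.85,0.85,0.85]
  translation:
    - [0,0,-0.007]
    - [0,0,-0.007]
    - [0,0,-0.007]
    - [0,0,-0.007]
    - [0,0,-0.007]
    - [0,0,-0.007]
    - [0,0,0]
  roll: [0,0,0,0,0,0,0]

```text
time: 23.05
tool_pos: [0.4712, -0.3489, 0.1497]
ee_rot: [-3.122, 0.052, 0.008]
ft_force: [0.1, 0.1, 0.3]
grip_width: 0.0728
```

Emit:
apply_moves:
  gripper: [0.85,0.85,0.85]
  translation:
    - [0,0,0.04]
    - [0,0,0]
    - [0,0,0]
  roll: [0,0,0]

```text
time: 23.35
tool_pos: [0.47, -0.3491, 0.1112]
ee_rot: [-3.125, 0.05, 0.008]
ft_force: [-0.3, 0.2, 0.4]
grip_width: 0.0727
```

Emit:
apply_moves:
  gripper: [0.85,0.85,0.85,0.85,0.85,0.85]
  translation:
    - [-0.006,-0.004,0.04]
    - [0,0,0]
    - [0,0,0]
    - [-0.006,-0.003,0.04]
    - [0,0,0]
    - [0,0,0]
  roll: [0.008,0,0,0,0,0]

```text
time: 23.95
tool_pos: [0.4605, -0.3471, 0.0424]
ee_rot: [-3.137, 0.039, -0.0]
ft_force: [0.7, -0.7, 1.1]
grip_width: 0.0726
```

```bash
python3 pk.py 0.4574 -0.3409 -0.002
```

```text
puck (32, array([ 0.4573, -0.341 ,  0.0191])) (0, array([ 0.468 , -0.0335,  0.0325]))
t=24.00 pos [ 0.4601 -0.3466  0.042 ] rpy [-3.1358e+00  3.9400e-02 -2.0000e-04] w 0.0725 F [ 0.1 -0.5 -0.4] -> shift [-0.001  -0.0058  0.0441] roll -0.00022724808246521455
```

Emit:
apply_moves:
  gripper: [0.85,0.85,0.85]
  translation:
    - [-0.002,-0.0058,0.03]
    - [0,0,0]
    - [0,0,0]
  roll: [0,0,0]

```text
time: 24.3
tool_pos: [0.4612, -0.3447, 0.0187]
ee_rot: [3.139, 0.032, -0.0]
ft_force: [0.3, -1.1, 0.9]
grip_width: 0.0724
```

```bash
python3 st.py 0 0.4573 -0.3405 -0.002 0
```

```text
t=24.30 pos [ 0.4612 -0.3447  0.0187] rpy [ 3.1393e+00  3.1800e-02 -1.0000e-04] w 0.0724 F [ 0.3 -1.1  0.9] -> shift [-0.0032 -0.0043  0.0208] roll -7.22051045487504e-05
```

Emit:
apply_moves:
  gripper: [0.85]
  translation:
    - [-0.0032,-0.0043,0.021]
  roll: [0]

```text
time: 24.4
tool_pos: [0.4604, -0.3437, 0.0019]
ee_rot: [3.133, 0.026, -0.0]
ft_force: [-0.6, -0.2, -0.4]
grip_width: 0.0724
```

```bash
python3 st.py 2 0.4573 -0.3405 -0.002 0
```

```text
t=24.50 pos [ 0.4569 -0.34   -0.002 ] rpy [3.1403e+00 3.2800e-02 1.0000e-04] w 0.0728 F [-0.2  0.1 -0.4] -> shift [ 0.0004  0.0005 -0.    ] roll 8.55891824356192e-05
```

Emit:
apply_moves:
  gripper: [0.5,0.3,0.3,0.3,0.3]
  translation:
    - [0,0,0]
    - [0,0,0]
    - [0,0,0]
    - [0,0,0]
    - [0,0,0]
  roll: [0,0,0,0,0]

```text
time: 25.0
tool_pos: [0.4596, -0.3429, 0.0033]
ee_rot: [3.135, 0.028, 0.0]
ft_force: [-0.3, -0.0, 0.2]
grip_width: 0.057
```

Emit:
apply_moves:
  gripper: [0.3,0.3,0.3,0.3,0.3,0.3,0.3,0.3,0.3,0.3]
  translation:
    - [0,0,-0.01]
    - [0,0,-0.01]
    - [0,0,-0.01]
    - [0,0,-0.01]
    - [0,0,-0.01]
    - [0,0,-0.01]
    - [0,0,-0.01]
    - [0,0,-0.01]
    - [0,0,-0.01]
    - [0,0,0]
  roll: [0,0,0,0,0,0,0,0,0,0]

```text
time: 26.0
tool_pos: [0.463, -0.3429, 0.1033]
ee_rot: [3.133, 0.026, 0.0]
ft_force: [0.3, 0.8, 0.1]
grip_width: 0.0562
```

```bash
python3 held.py 0.011 2 0.12
```

```text
held (40, array([ 0.463, -0.343,  0.019])) off [ 0.      0.0005 -0.011 ]
ring (0, array([ 0.468 , -0.0335,  0.0325]))
t=26.05 pos [ 0.4627 -0.3426  0.1025] rpy [3.134e+00 2.700e-02 1.000e-04] w 0.0567 F [-0.1  0.2 -1.1] -> shift [ 0.0045 -0.3095 -0.02  ] roll 5.1334510740908e-05
```

Emit:
apply_moves:
  gripper: [0.3,0.3,0.3,0.3,0.3,0.3,0.3,0.3,0.3,0.3]
  translation:
    - [0,-0.025,0]
    - [0.0005,-0.032,0]
    - [0.0005,-0.032,0]
    - [0.0005,-0.032,0]
    - [0.0005,-0.032,0]
    - [0.0005,-0.032,0]
    - [0.0005,-0.032,0]
    - [0.0005,-0.032,0]
    - [0.0005,-0.032,0]
    - [0,-0.02,0]
  roll: [0,0,0,0,0,0,0,0,0,0]

```text
time: 27.05
tool_pos: [0.4635, -0.033, 0.0949]
ee_rot: [3.137, 0.034, -0.007]
ft_force: [1.0, -0.4, -1.1]
grip_width: 0.0565
```

```bash
python3 held.py 0.011 2 0.07
```

```text
held (42, array([ 0.4639, -0.0331,  0.019 ])) off [ 0.0007  0.0024 -0.011 ]
ring (844, array([ 0.4679, -0.0335,  0.0328]))
t=27.10 pos [ 0.4629 -0.0308  0.0947] rpy [ 3.1387  0.0351 -0.0066] w 0.0566 F [-0.9  2.5 -0.6] -> shift [0.005  0.0002 0.0245] roll -0.0066367582462012464
```

Emit:
apply_moves:
  gripper: [0.3]
  translation:
    - [0.006,0.0015,0.042]
  roll: [-0.007]

```text
time: 27.2
tool_pos: [0.4713, -0.0323, 0.0558]
ee_rot: [3.136, 0.025, 0.003]
ft_force: [0.7, -1.2, -0.9]
grip_width: 0.057
```

```bash
python3 st.py 2 0.468 -0.0335 0.05 0;python3 held.py 0.011 2 0.048; python3 -c "
from h import *
c=shot('scene'); cv2.imwrite('pics/s3.png',cv2.resize(c['color'][200:320,220:400,::-1],None,fx=4,fy=4))"
```

```text
t=27.30 pos [ 0.4641 -0.0311  0.0487] rpy [3.1414e+00 4.3300e-02 1.6000e-03] w 0.0569 F [-1.2  0.7 -0.8] -> shift [ 0.0038  0.0024 -0.0015] roll 0.0016417762998397478
held (40, array([ 0.4658, -0.0312,  0.0188])) off [ 0.0003 -0.0005 -0.011 ]
ring (1182, array([ 0.468 , -0.0335,  0.0327]))
t=27.35 pos [ 0.4651 -0.0317  0.0505] rpy [3.1407e+00 4.1400e-02 9.0000e-04] w 0.0567 F [ 0.5  0.  -1.1] -> shift [0.0023 0.0022 0.0024] roll 0.0009449622268491442
```

View pics/s3.png

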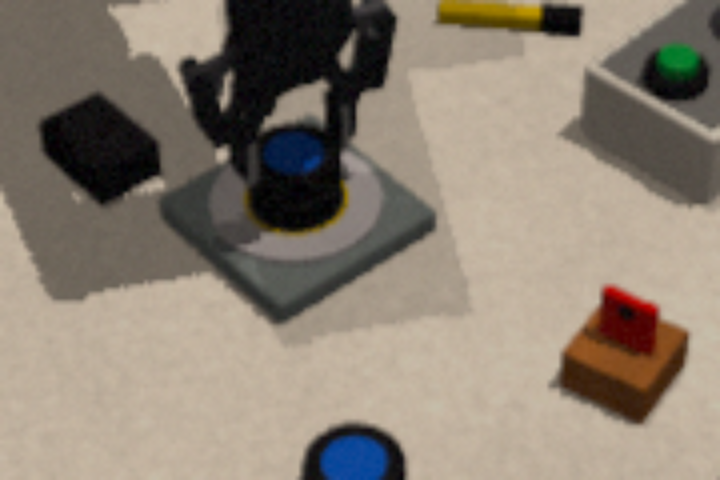

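Emit:
apply_moves:
  gripper: [0.3]
  translation:
    - [0.003,0.0022,0.0025]
  roll: [0]

```text
time: 27.5
tool_pos: [0.4699, -0.0351, 0.0503]
ee_rot: [3.139, 0.037, -0.0]
ft_force: [-0.2, -0.4, -0.4]
grip_width: 0.057
```

```bash
python3 st.py 2 0.4687 -0.0338 0.046 0
```

```text
t=27.60 pos [ 0.4704 -0.0355  0.0502] rpy [ 3.139e+00  3.620e-02 -5.000e-04] w 0.0565 F [ 0.2  0.6 -1.6] -> shift [-0.0016 -0.0017  0.0043] roll -0.0005080843993501283
```

Emit:
apply_moves:
  gripper: [0.3]
  translation:
    - [0.0,0,0.0025]
  roll: [0]

```text
time: 27.7
tool_pos: [0.4712, -0.0362, 0.0487]
ee_rot: [3.138, 0.034, -0.001]
ft_force: [0.1, 0.6, -0.5]
grip_width: 0.0572
```

```bash
python3 st.py 2 0.4687 -0.0338 0.046 0
```

```text
t=27.80 pos [ 0.4707 -0.036   0.0482] rpy [ 3.1386e+00  3.5100e-02 -1.1000e-03] w 0.0569 F [-0.3  0.3 -0.4] -> shift [-0.002  -0.0022  0.0023] roll -0.0011447133908590867
```

Not in contact yet and slightly off sideways. I'll correct the lateral error, go lower and release.

Emit:
apply_moves:
  gripper: [0.3]
  translation:
    - [-0.002,-0.0022,0.002]
  roll: [0]

```text
time: 27.9
tool_pos: [0.4692, -0.0341, 0.0467]
ee_rot: [3.138, 0.034, -0.002]
ft_force: [-0.8, 0.6, -1.0]
grip_width: 0.0571
```

```bash
python3 st.py 2 0.4687 -0.0338 0.045 0
```

```text
t=28.00 pos [ 0.4681 -0.0335  0.0462] rpy [ 3.1388e+00  3.5600e-02 -1.1000e-03] w 0.0567 F [0.6 0.4 0.2] -> shift [0.0006 0.0003 0.0012] roll -0.0011470229909826823
```

Emit:
apply_moves:
  gripper: [0.85,0.85,0.85,0.85,0.85,0.85,0.85,0.85,0.85,0.85]
  translation:
    - [0,0,0]
    - [0,0,0]
    - [0,0,0]
    - [0,0,-0.01]
    - [0,0,-0.015]
    - [0,0,-0.015]
    - [0,0,-0.015]
    - [0,0,-0.015]
    - [0,0,-0.015]
    - [0,0,0]
  roll: [0,0,0,0,0,0,0,0,0,0]

```text
time: 29.0
tool_pos: [0.4719, -0.0331, 0.1386]
ee_rot: [3.138, 0.034, -0.0]
ft_force: [1.1, 0.1, 0.4]
grip_width: 0.0724
```

```bash
python3 pile.py 3 0.649 -0.2179 0.13 0
```

```text
ring (583, array([ 0.468 , -0.0334,  0.0327])) pile top (33, array([ 0.468 , -0.0336,  0.0191]))
t=29.05 pos [ 0.4712 -0.0329  0.1375] rpy [ 3.1386e+00  3.5000e-02 -5.0000e-04] w 0.0727 F [-0.2  0.2 -0.3] -> shift [0.178  0.1849 0.0019] roll -0.00047573428537006635
```

Emit:
apply_moves:
  gripper: [0.85,0.85,0.85,0.85,0.85,0.85,0.85,0.85,0.85,0.85]
  translation:
    - [0.022,0.008,0]
    - [0.022,0.008,0]
    - [0.022,0.008,0]
    - [0.022,0.008,0]
    - [0.022,0.008,0]
    - [0.022,0.008,0]
    - [0.022,0.007,0]
    - [0.022,0.007,0]
    - [0.02,0.005,0]
    - [0,0,0]
  roll: [0,0,0,0,0,0,0,0,0,0]

```text
time: 30.05
tool_pos: [0.6677, -0.1005, 0.119]
ee_rot: [-3.14, 0.05, -0.0]
ft_force: [-1.3, 0.9, -0.4]
grip_width: 0.0727
```

```bash
python3 pk.py 0.6666 -0.1002 0.04
```

```text
puck (30, array([ 0.6669, -0.1001,  0.019 ])) (17, array([ 0.4647, -0.0364,  0.0366]))
t=30.10 pos [ 0.6662 -0.1     0.1188] rpy [-3.1392  0.0523  0.    ] w 0.0728 F [0.7 0.1 0.1] -> shift [ 0.0049 -0.0002  0.0786] roll 1.7488038619895008e-05
```

Emit:
apply_moves:
  gripper: [0.85,0.85,0.85,0.85,0.85,0.85]
  translation:
    - [0.002,0,0.045]
    - [0,0,0]
    - [0,0,0]
    - [0,0,0.045]
    - [0,0,0]
    - [0,0,0]
  roll: [0,0,0,0,0,0]

```text
time: 30.7
tool_pos: [0.6628, -0.0991, 0.0342]
ee_rot: [-3.14, 0.049, 0.001]
ft_force: [-0.0, -0.2, 1.3]
grip_width: 0.0726
```

```bash
python3 st.py 1 0.6668 -0.0997 -0.0025 0
```

```text
t=30.75 pos [ 0.662  -0.0988  0.0337] rpy [-3.14e+00  5.03e-02  9.00e-04] w 0.0727 F [-0.1  0.5  0.4] -> shift [0.0066 0.001  0.0359] roll 0.0008552292909680403
```

Emit:
apply_moves:
  gripper: [0.85]
  translation:
    - [0.006,0.001,0.026]
  roll: [0]

```text
time: 30.85
tool_pos: [0.6704, -0.1007, 0.0136]
ee_rot: [3.14, 0.041, 0.001]
ft_force: [-0.0, 0.6, 0.6]
grip_width: 0.0726
```

```bash
python3 st.py 2 0.6668 -0.0997 -0.0025 0
```

```text
t=30.95 pos [ 0.6665 -0.0996  0.0076] rpy [-3.1397e+00  5.1100e-02  9.0000e-04] w 0.0725 F [ 0.4 -0.   0.1] -> shift [0.0008 0.0001 0.01  ] roll 0.0009018729624152844
```

Emit:
apply_moves:
  gripper: [0.85]
  translation:
    - [0.0005,0,0.0105]
  roll: [0]

```text
time: 31.05
tool_pos: [0.6681, -0.1001, -0.0001]
ee_rot: [-3.141, 0.047, 0.001]
ft_force: [0.0, -0.5, 0.8]
grip_width: 0.0724
```

```bash
python3 st.py 2 0.6668 -0.0997 -0.0025 0
```

```text
t=31.15 pos [ 0.666  -0.0995 -0.0029] rpy [-3.1395e+00  5.1800e-02  9.0000e-04] w 0.0725 F [-0.5 -0.5 -0.3] -> shift [ 0.0007  0.0002 -0.0004] roll 0.0009056833406790865
```

Emit:
apply_moves:
  gripper: [0.3]
  translation:
    - [0,0,0]
  roll: [0]

```text
time: 31.25
tool_pos: [0.6662, -0.0996, -0.0022]
ee_rot: [-3.14, 0.051, 0.001]
ft_force: [-0.2, -2.2, 2.1]
grip_width: 0.06
```

```bash
python3 st.py 4 0.6668 -0.0997 -0.0025 0
```

```text
t=31.45 pos [ 0.6669 -0.0998 -0.0014] rpy [-3.1401e+00  4.9700e-02  9.0000e-04] w 0.0570 F [-1.5  0.5  5.2] -> shift [-0.     -0.0001  0.0011] roll 0.0009234193125327028
```

Emit:
apply_moves:
  gripper: [0.3,0.3,0.3,0.3,0.3,0.3,0.3,0.3,0.3,0.3]
  translation:
    - [0,0,-0.01]
    - [0,0,-0.012]
    - [0,0,-0.012]
    - [0,0,-0.012]
    - [0,0,-0.012]
    - [0,0,-0.012]
    - [0,0,-0.012]
    - [0,0,-0.012]
    - [0,0,-0.012]
    - [0,0,0]
  roll: [0,0,0,0,0,0,0,0,0,0]

```text
time: 32.45
tool_pos: [0.6733, -0.1001, 0.116]
ee_rot: [-3.141, 0.047, 0.001]
ft_force: [0.1, -1.3, -0.5]
grip_width: 0.0569
```

```bash
python3 held.py 0.012 3 0.12
```

```text
held (40, array([ 0.6734, -0.1003,  0.0191])) off [ 0.0001  0.0003 -0.012 ]
ring (0, array([ 0.468 , -0.0335,  0.0325]))
t=32.50 pos [ 0.6727 -0.0999  0.115 ] rpy [-3.1406e+00  4.8400e-02  9.0000e-04] w 0.0572 F [-0.4 -1.2  0.3] -> shift [-0.2053 -0.0671  0.005 ] roll 0.0009238597393663728
```

Emit:
apply_moves:
  gripper: [0.3,0.3,0.3,0.3,0.3,0.3,0.3,0.3,0.3,0.3]
  translation:
    - [-0.023,-0.008,0]
    - [-0.023,-0.008,0]
    - [-0.023,-0.008,0]
    - [-0.023,-0.008,0]
    - [-0.023,-0.008,0]
    - [-0.023,-0.008,0]
    - [-0.023,-0.007,0]
    - [-0.022,-0.007,0]
    - [-0.022,-0.005,0]
    - [0,0,0]
  roll: [0,0,0,0,0,0,0,0,0,0]

```text
time: 33.5
tool_pos: [0.4542, -0.0291, 0.1178]
ee_rot: [-3.136, 0.063, 0.0]
ft_force: [0.3, 0.5, -0.5]
grip_width: 0.0572
```

```bash
python3 st.py 1 0.4685 -0.0331 0.065 0
```

```text
t=33.55 pos [ 0.456  -0.0297  0.1181] rpy [-3.1368e+00  6.0600e-02  1.0000e-04] w 0.0572 F [ 0.3  0.2 -1.4] -> shift [0.0157 0.0036 0.0522] roll 0.00014422660061197412
```

Emit:
apply_moves:
  gripper: [0.3,0.3,0.3,0.3,0.3,0.3,0.3,0.3]
  translation:
    - [0.006,0.002,0.04]
    - [0,0,0]
    - [0,0,0]
    - [0.003,0,-0.01]
    - [0.003,0,-0.01]
    - [0,0,0.03]
    - [0,0,0]
    - [0,0,0]
  roll: [0,0,0,0,0,0,0,0]

```text
time: 34.35
tool_pos: [0.4756, -0.0344, 0.0764]
ee_rot: [-3.141, 0.045, -0.0]
ft_force: [0.1, -0.2, 0.1]
grip_width: 0.0572
```

```bash
python3 st.py 1 0.4685 -0.0331 0.058 0
```

```text
t=34.40 pos [ 0.4752 -0.0343  0.0762] rpy [-3.1412e+00  4.5700e-02 -3.0000e-04] w 0.0573 F [ 0.  -0.3 -1.2] -> shift [-0.0058 -0.0012  0.0185] roll -0.0003029363081359371
```

Emit:
apply_moves:
  gripper: [0.3]
  translation:
    - [-0.0058,-0.0012,0.0185]
  roll: [0]

```text
time: 34.5
tool_pos: [0.4719, -0.0341, 0.061]
ee_rot: [3.14, 0.039, -0.0]
ft_force: [0.7, -0.6, -1.1]
grip_width: 0.0571
```

```bash
python3 st.py 2 0.4685 -0.0331 0.058 0; python3 held.py 0.0115 3 0.054
```

```text
t=34.60 pos [ 0.4673 -0.0327  0.0579] rpy [-3.1406e+00  4.7800e-02 -2.0000e-04] w 0.0572 F [-0.1  0.6  0.3] -> shift [ 0.0012  0.0004 -0.0002] roll -0.00020909001375923886
held (41, array([ 0.4682, -0.0328,  0.019 ])) off [-0.0004 -0.0001 -0.0115]
ring (1093, array([ 0.468 , -0.0335,  0.0328]))
t=34.65 pos [ 0.4681 -0.0329  0.0584] rpy [-3.1409e+00  4.6800e-02 -3.0000e-04] w 0.0569 F [-0.2 -0.5 -0.6] -> shift [0.     0.0006 0.0044] roll -0.00029610607803398636
```

Emit:
apply_moves:
  gripper: [0.3]
  translation:
    - [0,0.0005,0.0042]
  roll: [0]

```text
time: 34.75
tool_pos: [0.4689, -0.0337, 0.0555]
ee_rot: [-3.142, 0.045, -0.0]
ft_force: [0.4, -1.0, 0.0]
grip_width: 0.057
```

```bash
python3 st.py 2 0.4683 -0.0335 0.054 0
```

```text
t=34.85 pos [ 0.4682 -0.0335  0.0546] rpy [-3.1411e+00  4.6200e-02 -3.0000e-04] w 0.0571 F [-1.1  0.  -0.2] -> shift [ 0.0001 -0.      0.0006] roll -0.00032259800548661843
```

Emit:
apply_moves:
  gripper: [0.85,0.85,0.85,0.85,0.85,0.85,0.85,0.85,0.85,0.85]
  translation:
    - [0,0,0]
    - [0,0,0]
    - [0,0,-0.01]
    - [0,0,-0.012]
    - [0,0,-0.012]
    - [0,0,-0.012]
    - [0,0,-0.012]
    - [0,0,-0.012]
    - [0,0,-0.012]
    - [0,0,0]
  roll: [0,0,0,0,0,0,0,0,0,0]

```text
time: 35.85
tool_pos: [0.4745, -0.0342, 0.1466]
ee_rot: [3.14, 0.04, -0.0]
ft_force: [0.2, -0.3, 0.1]
grip_width: 0.0724
```

```bash
python3 pile.py 4 0.649 -0.2179 0.13 0
```

```text
ring (532, array([ 0.468 , -0.0334,  0.0327])) pile top (31, array([ 0.4691, -0.0337,  0.019 ]))
t=35.90 pos [ 0.474  -0.034   0.1458] rpy [ 3.1407e+00  4.1500e-02 -4.0000e-04] w 0.0725 F [0.4 0.3 0.2] -> shift [0.1755 0.1838 0.0087] roll -0.00038787885926594434
```

Emit:
apply_moves:
  gripper: [0.85,0.85,0.85,0.85,0.85,0.85,0.85,0.85,0.85,0.85]
  translation:
    - [0.019,0.02,0]
    - [0.019,0.02,0]
    - [0.019,0.02,0]
    - [0.019,0.02,0]
    - [0.019,0.02,0]
    - [0.019,0.02,0]
    - [0.019,0.02,0]
    - [0.018,0.02,0]
    - [0.018,0.02,0]
    - [0,0,0]
  roll: [0,0,0,0,0,0,0,0,0,0]

```text
time: 36.9
tool_pos: [0.6442, -0.2184, 0.1305]
ee_rot: [-3.137, 0.052, 0.002]
ft_force: [-0.2, 0.6, 0.7]
grip_width: 0.0727
```

Emit:
apply_moves:
  gripper: [0.85,0.85,0.85,0.85,0.85,0.85]
  translation:
    - [0,0,0.045]
    - [0,0,0]
    - [0,0,0]
    - [0,0,0.04]
    - [0,0,0]
    - [0,0,0]
  roll: [0,0,0,0,0,0]

```text
time: 37.5
tool_pos: [0.6411, -0.2172, 0.0497]
ee_rot: [-3.138, 0.049, 0.002]
ft_force: [0.6, 0.3, 1.5]
grip_width: 0.0725
```

```bash
python3 pk.py 0.649 -0.2184 0.008
```

```text
puck (37, array([ 0.6492, -0.2185,  0.0191])) (63, array([ 0.4685, -0.0342,  0.0323]))
t=37.55 pos [ 0.6405 -0.2169  0.0492] rpy [-3.1377e+00  4.9800e-02  2.1000e-03] w 0.0725 F [ 0.6  0.2 -0.9] -> shift [0.0108 0.0013 0.0407] roll 0.0021470869148143557
```

Emit:
apply_moves:
  gripper: [0.85]
  translation:
    - [0.0105,0.0013,0.04]
  roll: [0.002]

```text
time: 37.65
tool_pos: [0.6538, -0.2204, 0.0169]
ee_rot: [3.139, 0.038, 0.0]
ft_force: [0.6, -0.4, 0.1]
grip_width: 0.0725
```

```bash
python3 st.py 2 0.6491 -0.218 -0.0025 0
```

```text
t=37.75 pos [ 0.6478 -0.2171  0.0068] rpy [-3.1358e+00  5.3600e-02  5.0000e-04] w 0.0726 F [-0.4  0.1 -1.2] -> shift [0.0018 0.001  0.0092] roll 0.0004547526671683233
```

Emit:
apply_moves:
  gripper: [0.85]
  translation:
    - [0.0015,0.001,0.0095]
  roll: [0]

```text
time: 37.85
tool_pos: [0.6501, -0.2184, -0.0003]
ee_rot: [-3.137, 0.051, 0.001]
ft_force: [0.4, 0.0, 0.1]
grip_width: 0.0727
```

```bash
python3 st.py 2 0.6491 -0.218 -0.0025 0
```

```text
t=37.95 pos [ 0.6486 -0.2179 -0.0025] rpy [-3.1355e+00  5.4100e-02  6.0000e-04] w 0.0726 F [-0.7  0.2 -0.8] -> shift [ 0.0005  0.0001 -0.0001] roll 0.0005771002468144548
```

Emit:
apply_moves:
  gripper: [0.3,0.3]
  translation:
    - [0,0,0]
    - [0,0,0]
  roll: [0,0]

```text
time: 38.15
tool_pos: [0.6497, -0.2187, 0.0005]
ee_rot: [-3.137, 0.051, 0.001]
ft_force: [-0.4, -0.4, -0.4]
grip_width: 0.0568
```

Emit:
apply_moves:
  gripper: [0.3,0.3,0.3,0.3,0.3,0.3,0.3,0.3,0.3,0.3]
  translation:
    - [0,0,-0.01]
    - [0,0,-0.013]
    - [0,0,-0.013]
    - [0,0,-0.013]
    - [0,0,-0.013]
    - [0,0,-0.013]
    - [0,0,-0.013]
    - [0,0,-0.013]
    - [0,0,-0.013]
    - [0,0,0]
  roll: [0,0,0,0,0,0,0,0,0,0]

```text
time: 39.15
tool_pos: [0.6576, -0.22, 0.1299]
ee_rot: [-3.141, 0.044, 0.0]
ft_force: [-0.0, -0.8, -1.4]
grip_width: 0.0572
```

```bash
python3 held.py 0.012 3 0.13
```

```text
held (45, array([ 0.6578, -0.2201,  0.0189])) off [ 0.0002  0.0003 -0.012 ]
ring (14, array([ 0.4897, -0.0014,  0.0719]))
t=39.20 pos [ 0.6571 -0.2198  0.1287] rpy [-3.14e+00  4.57e-02  4.00e-04] w 0.0571 F [ 0.3  0.  -0.3] -> shift [-0.1896 -0.1868  0.0076] roll 0.0003638809130723786
```

Travel back with the fifth puck, then a ratchet descent (pile top at 0.064).

Emit:
apply_moves:
  gripper: [0.3,0.3,0.3,0.3,0.3,0.3,0.3,0.3,0.3,0.3]
  translation:
    - [-0.02,-0.02,0]
    - [-0.02,-0.021,0]
    - [-0.02,-0.021,0]
    - [-0.02,-0.021,0]
    - [-0.02,-0.021,0]
    - [-0.02,-0.021,0]
    - [-0.02,-0.02,0]
    - [-0.02,-0.02,0]
    - [-0.02,-0.02,0]
    - [0,0,0]
  roll: [0,0,0,0,0,0,0,0,0,0]

```text
time: 40.2
tool_pos: [0.4637, -0.0269, 0.1288]
ee_rot: [-3.134, 0.062, -0.002]
ft_force: [0.3, 0.1, -1.1]
grip_width: 0.0567
```

Emit:
apply_moves:
  gripper: [0.3,0.3,0.3]
  translation:
    - [0,0,0.04]
    - [0,0,0]
    - [0,0,0]
  roll: [0,0,0]

```text
time: 40.5
tool_pos: [0.462, -0.0267, 0.0888]
ee_rot: [-3.135, 0.06, -0.001]
ft_force: [0.4, -0.6, -0.2]
grip_width: 0.0566
```

```bash
python3 st.py 1 0.4683 -0.0333 0.068 0
```

```text
t=40.55 pos [ 0.4614 -0.0266  0.0885] rpy [-3.1343e+00  6.1600e-02 -9.0000e-04] w 0.0569 F [-0.3 -0.2 -1.2] -> shift [0.0082 0.0068 0.02  ] roll -0.0008577153826849759
```

Emit:
apply_moves:
  gripper: [0.3,0.3,0.3,0.3,0.3,0.3,0.3,0.3,0.3,0.3]
  translation:
    - [0.001,0.002,-0.006]
    - [0.001,0.002,-0.006]
    - [0,0.002,-0.006]
    - [0,0,-0.006]
    - [0,0,-0.006]
    - [0,0,-0.006]
    - [0,0,0]
    - [0,0,0.045]
    - [0,0,0]
    - [0,0,0]
  roll: [0,0,0,0,0,0,0,0,0,0]

```text
time: 41.55
tool_pos: [0.4691, -0.0356, 0.0883]
ee_rot: [-3.138, 0.05, -0.002]
ft_force: [-0.3, -0.2, 0.6]
grip_width: 0.0568
```

```bash
python3 st.py 1 0.4683 -0.0333 0.068 0
```

```text
t=41.60 pos [ 0.4683 -0.0354  0.088 ] rpy [-3.1377e+00  5.1100e-02 -2.1000e-03] w 0.0570 F [-0.1  0.7 -0.7] -> shift [ 0.0011 -0.002   0.02  ] roll -0.0021242954111702073
```

Emit:
apply_moves:
  gripper: [0.3]
  translation:
    - [0.0015,-0.002,0.019]
  roll: [-0.002]

```text
time: 41.7
tool_pos: [0.4713, -0.0341, 0.0716]
ee_rot: [-3.139, 0.045, -0.0]
ft_force: [0.1, -0.2, -1.3]
grip_width: 0.057
```

```bash
python3 st.py 2 0.4683 -0.0333 0.068 0; python3 held.py 0.0115 4 0.064
```

```text
t=41.80 pos [ 0.4682 -0.033   0.0687] rpy [-3.137e+00  5.280e-02  1.000e-04] w 0.0566 F [-0.9  0.5 -1.3] -> shift [0.0001 0.0003 0.0007] roll 0.00010729442771117981
held (46, array([ 0.4694, -0.0331,  0.0189])) off [ 0.0002 -0.0001 -0.0115]
ring (969, array([ 0.4681, -0.0335,  0.0327]))
t=41.85 pos [ 0.4686 -0.0331  0.0694] rpy [-3.1373e+00  5.2000e-02  1.0000e-04] w 0.0568 F [ 0.6  0.6 -0.5] -> shift [-0.0011  0.0003  0.0054] roll 0.0001152330212199626
```

Emit:
apply_moves:
  gripper: [0.3]
  translation:
    - [-0.0007,0.0003,0.0048]
  roll: [0]

```text
time: 41.95
tool_pos: [0.4688, -0.0338, 0.066]
ee_rot: [-3.138, 0.049, 0.0]
ft_force: [0.3, 0.1, -0.3]
grip_width: 0.0571
```

```bash
python3 st.py 2 0.4683 -0.0334 0.064 0
```

```text
t=42.05 pos [ 0.4678 -0.0335  0.0651] rpy [-3.1375e+00  5.1400e-02  1.0000e-04] w 0.0569 F [-0.2 -0.  -0.5] -> shift [ 0.0006 -0.0001  0.0011] roll 0.00011496816644629426
```

Emit:
apply_moves:
  gripper: [0.85,0.85,0.85,0.85,0.85,0.85,0.85,0.85,0.85,0.85]
  translation:
    - [0,0,0]
    - [0,0,0]
    - [0,0,-0.01]
    - [0,0,-0.012]
    - [0,0,-0.012]
    - [0,0,-0.012]
    - [0,0,-0.012]
    - [0,0,-0.012]
    - [0,0,-0.012]
    - [0,0,0]
  roll: [0,0,0,0,0,0,0,0,0,0]

```text
time: 43.05
tool_pos: [0.4743, -0.0347, 0.1579]
ee_rot: [-3.14, 0.044, -0.0]
ft_force: [-0.4, -0.6, 0.9]
grip_width: 0.0725
```

```bash
python3 pile.py 5 0.6 -0.37 0.15 0
```

```text
ring (491, array([ 0.468 , -0.0334,  0.0327])) pile top (34, array([ 0.4681, -0.0337,  0.019 ]))
t=43.10 pos [ 0.4738 -0.0345  0.1571] rpy [-3.1394e+00  4.5300e-02 -1.0000e-04] w 0.0730 F [0.2 0.1 0.9] -> shift [0.1264 0.3355 0.0007] roll -0.00014126756816557062
```

View pics/pile5.png

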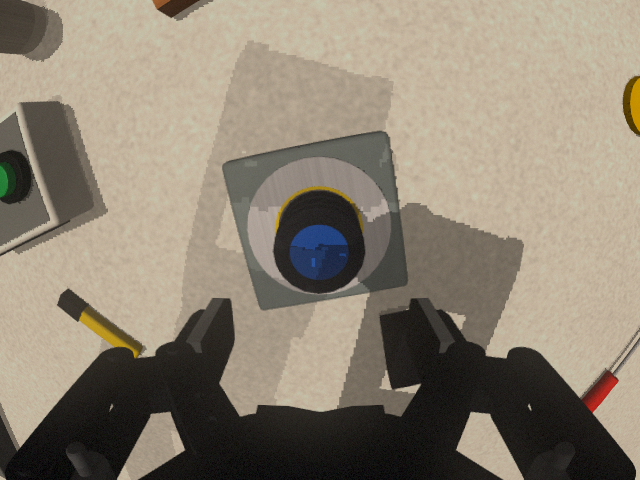

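Neat five-puck pile: the top puck's blue circle is at (320,253), concentric with the yellow ring arc at about (318,190). Next is the shield.

Emit:
apply_moves:
  gripper: [0.85,0.85,0.85,0.7,0.45,0.45,0.45,0.45,0.45,0.45]
  translation:
    - [0.014,0.037,0]
    - [0.014,0.037,0]
    - [0.014,0.037,0]
    - [0.014,0.037,0]
    - [0.014,0.037,0]
    - [0.014,0.037,0]
    - [0.014,0.037,0]
    - [0.014,0.037,0]
    - [0.014,0.034,0]
    - [0,0,0]
  roll: [0,0,0,0,0,0,0,0,0,0]

```text
time: 44.1
tool_pos: [0.6001, -0.3738, 0.142]
ee_rot: [-3.133, 0.053, 0.004]
ft_force: [0.7, 0.2, -0.1]
grip_width: 0.0388
```

Emit:
apply_moves:
  gripper: [0.45,0.45,0.45]
  translation:
    - [0,0,0.045]
    - [0,0,0]
    - [0,0,0]
  roll: [0,0,0]

```text
time: 44.4
tool_pos: [0.5972, -0.3739, 0.0952]
ee_rot: [-3.131, 0.055, 0.002]
ft_force: [0.3, -0.1, 0.8]
grip_width: 0.0384
```

Run:
```python
from h import *
c=shot('wrist','sh1'); Y=dict(lo=(18,150,60),hi=(34,255,255))
x=disc(c,True,[0.6,-0.37],0.012,rad=0.05,**Y); print(x)
print([(np.round(d['xyz'],4),round(d['score'],2)) for d in manip.mark_of('shield','wrist')])
go(x[1][0],x[1][1],0.05,0)
```

```text
(36, array([ 0.6005, -0.3673,  0.0318]))
[(array([ 0.5993, -0.3653,  0.0035]), 0.77)]
t=44.50 pos [ 0.5967 -0.3733  0.0949] rpy [-3.1304e+00  5.5600e-02  2.4000e-03] w 0.0381 F [-0.4  0.2 -0.8] -> shift [ 0.0063 -0.0054  0.0447] roll 0.0023558946389163893
```

View pics/sh1.png

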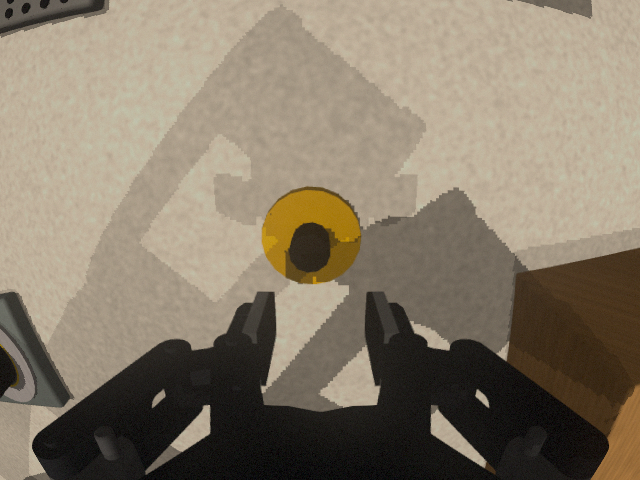

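Emit:
apply_moves:
  gripper: [0.45,0.45,0.45,0.45,0.45,0.45,0.45,0.45,0.45,0.45]
  translation:
    - [0.001,-0.002,-0.005]
    - [0,-0.002,-0.005]
    - [0,-0.001,-0.005]
    - [0,0,-0.005]
    - [0,0,-0.005]
    - [0,0,-0.005]
    - [0,0,-0.005]
    - [0,0,0.045]
    - [0,0,0]
    - [0,0,0]
  roll: [0,0,0,0,0,0,0,0,0,0]

```text
time: 45.5
tool_pos: [0.602, -0.3693, 0.0987]
ee_rot: [-3.141, 0.043, 0.004]
ft_force: [-0.6, -0.4, 0.7]
grip_width: 0.0386
```

Emit:
apply_moves:
  gripper: [0.45,0.45,0.45,0.45,0.45,0.45,0.45,0.45,0.45,0.45]
  translation:
    - [0,0,-0.005]
    - [0,0,-0.005]
    - [0,0,-0.005]
    - [0,0,-0.005]
    - [0,0,-0.005]
    - [0,0,-0.005]
    - [0,0,-0.005]
    - [0,0,0.045]
    - [0,0,0]
    - [0,0,0]
  roll: [0,0,0,0,0,0,0,0,0,0]

```text
time: 46.5
tool_pos: [0.6057, -0.3723, 0.1016]
ee_rot: [3.134, 0.033, 0.004]
ft_force: [0.6, 0.1, 0.8]
grip_width: 0.0383
```

Emit:
apply_moves:
  gripper: [0.45,0.45,0.45,0.45,0.45,0.45,0.45,0.45,0.45,0.45]
  translation:
    - [0,0,-0.005]
    - [0,0,-0.005]
    - [0,0,-0.005]
    - [0,0,-0.005]
    - [0,0,-0.005]
    - [0,0,-0.005]
    - [0,0,-0.005]
    - [0,0,0.045]
    - [0,0,0]
    - [0,0,0]
  roll: [0,0,0,0,0,0,0,0,0,0]

```text
time: 47.5
tool_pos: [0.6093, -0.3752, 0.1047]
ee_rot: [3.125, 0.023, 0.004]
ft_force: [1.2, 0.5, 1.2]
grip_width: 0.0385
```

```bash
python3 st.py 0 0.6005 -0.3673 0.04 0
```

```text
t=47.50 pos [ 0.6093 -0.3752  0.1047] rpy [3.1255 0.0229 0.004 ] w 0.0385 F [1.2 0.5 1.2] -> shift [-0.0073 -0.009   0.0647] roll 0.003950714281555356
```

Emit:
apply_moves:
  gripper: [0.45,0.45,0.45,0.45,0.45,0.45]
  translation:
    - [-0.004,-0.005,0.035]
    - [0,0,0]
    - [0,0,0]
    - [-0.003,-0.004,0.035]
    - [0,0,0]
    - [0,0,0]
  roll: [0.004,0,0,0,0,0]

```text
time: 48.1
tool_pos: [0.6071, -0.3726, 0.0479]
ee_rot: [3.114, 0.01, 0.0]
ft_force: [0.6, 0.2, 1.4]
grip_width: 0.0389
```

```bash
python3 st.py 0 0.6005 -0.3673 0.014 0
```

```text
t=48.10 pos [ 0.6071 -0.3726  0.0479] rpy [3.1142e+00 9.7000e-03 2.0000e-04] w 0.0389 F [0.6 0.2 1.4] -> shift [-0.0063 -0.0062  0.0338] roll 0.00015209541453042874
```

Emit:
apply_moves:
  gripper: [0.45,0.45,0.45]
  translation:
    - [-0.0035,-0.0035,0.003]
    - [-0.0035,-0.0035,0.002]
    - [0,0,0]
  roll: [0,0,0]

```text
time: 48.4
tool_pos: [0.6019, -0.3671, 0.0479]
ee_rot: [3.11, 0.004, 0.0]
ft_force: [0.8, -0.3, -0.3]
grip_width: 0.0384
```

```bash
python3 st.py 0 0.6005 -0.3673 0.014 0
```

```text
t=48.40 pos [ 0.6019 -0.3671  0.0479] rpy [3.1098e+00 4.4000e-03 2.0000e-04] w 0.0384 F [ 0.8 -0.3 -0.3] -> shift [-0.0013 -0.0009  0.0339] roll 0.0002128934110976477
```

Emit:
apply_moves:
  gripper: [0.45]
  translation:
    - [-0.0013,-0.001,0.034]
  roll: [0]

```text
time: 48.5
tool_pos: [0.6044, -0.3702, 0.0202]
ee_rot: [3.102, -0.005, 0.001]
ft_force: [1.2, -0.9, -0.1]
grip_width: 0.0385
```

```bash
python3 st.py 2 0.6005 -0.3673 0.014 0
```

```text
t=48.60 pos [ 0.6003 -0.3671  0.0125] rpy [ 3.1103e+00  4.6000e-03 -1.0000e-04] w 0.0386 F [-0.6  0.3  0.1] -> shift [ 0.0002  0.0003 -0.0015] roll -0.00010511105434396484
```

Emit:
apply_moves:
  gripper: [0.1,0.1,0.1]
  translation:
    - [0,0,0]
    - [0,0,0]
    - [0,0,0]
  roll: [0,0,0]

```text
time: 48.9
tool_pos: [0.5996, -0.3666, 0.0135]
ee_rot: [3.112, 0.006, -0.0]
ft_force: [0.0, 0.8, -3.8]
grip_width: 0.0223
```

```bash
python3 st.py 0 0.6005 -0.3673 0.014 0
```

```text
t=48.90 pos [ 0.5996 -0.3666  0.0135] rpy [ 3.1117e+00  6.5000e-03 -1.0000e-04] w 0.0223 F [ 0.   0.8 -3.8] -> shift [ 0.0009  0.0007 -0.0005] roll -9.015896631869857e-05
```

Emit:
apply_moves:
  gripper: [0.1,0.1,0.1,0.1,0.1,0.1,0.1,0.1,0.1,0.1]
  translation:
    - [0,0,-0.01]
    - [0,0,-0.014]
    - [0,0,-0.014]
    - [0,0,-0.014]
    - [0,0,-0.014]
    - [0,0,-0.014]
    - [0,0,-0.014]
    - [0,0,-0.014]
    - [0,0,-0.014]
    - [0,0,0]
  roll: [0,0,0,0,0,0,0,0,0,0]

```text
time: 49.9
tool_pos: [0.6009, -0.3625, 0.1493]
ee_rot: [3.11, 0.004, 0.0]
ft_force: [0.5, -0.1, -3.1]
grip_width: 0.0224
```

Run:
```python
from h import *
c=shot('wrist','sh2'); Y=dict(lo=(18,150,30),hi=(34,255,255)); s,p,R=pose(); z=p[2]-0.0015
x=disc(c,True,p[:2],z,rad=0.05,**Y); print(x,'off',np.round(R.inv().apply(np.r_[x[1][:2],z]-p),4))
go(0.468,-0.0335,0.14,0)
```

```text
(35, array([ 0.6022, -0.3622,  0.0315])) off [ 0.0018 -0.      0.0015]
t=49.95 pos [ 0.6005 -0.3622  0.148 ] rpy [3.1114e+00 5.8000e-03 2.0000e-04] w 0.0218 F [ 0.5  0.5 -3.4] -> shift [-0.1323 -0.3288 -0.0011] roll 0.00023617051456592542
```

Emit:
apply_moves:
  gripper: [0.1,0.1,0.1,0.1,0.1,0.1,0.1,0.1,0.1,0.1]
  translation:
    - [-0.013,-0.034,0]
    - [-0.013,-0.036,0]
    - [-0.013,-0.036,0]
    - [-0.014,-0.036,0]
    - [-0.014,-0.036,0]
    - [-0.014,-0.036,0]
    - [-0.014,-0.036,0]
    - [-0.014,-0.036,0]
    - [-0.013,-0.03,0]
    - [0,0,0]
  roll: [0,0,0,0,0,0,0,0,0,0]

```text
time: 50.95
tool_pos: [0.467, -0.0346, 0.1297]
ee_rot: [3.118, 0.02, -0.005]
ft_force: [-0.3, -1.6, -3.0]
grip_width: 0.0222
```

```bash
python3 st.py 0 0.467 -0.0335 0.11 0
```

```text
t=50.95 pos [ 0.467  -0.0346  0.1297] rpy [ 3.1181  0.02   -0.0049] w 0.0222 F [-0.3 -1.6 -3. ] -> shift [ 0.0003 -0.0015  0.0197] roll -0.004895725399916451
```

Emit:
apply_moves:
  gripper: [0.1]
  translation:
    - [0,-0.0015,0.024]
  roll: [-0.005]

```text
time: 51.05
tool_pos: [0.4688, -0.0336, 0.1077]
ee_rot: [3.116, 0.014, 0.002]
ft_force: [0.4, -0.9, -2.7]
grip_width: 0.0219
```

```bash
python3 st.py 2 0.467 -0.0335 0.092 0
python3 - <<'E'
from h import *
c=shot('wrist','sh3'); Y=dict(lo=(18,150,30),hi=(34,255,255)); s,p,R=pose(); z=p[2]-0.0015
x=disc(c,True,p[:2],z,rad=0.05,**Y); print(x,'off',np.round(R.inv().apply(np.r_[x[1][:2],z]-p),4))
go(0.467,-0.0335,0.092,0)
E
```

```text
t=51.15 pos [ 0.464  -0.0326  0.1032] rpy [3.12e+00 2.60e-02 1.10e-03] w 0.0224 F [-1.1  0.4 -3.1] -> shift [0.0033 0.0006 0.0112] roll 0.001059174006749597
(30, array([ 0.4669, -0.0323,  0.031 ])) off [ 0.0019 -0.0011  0.0014]
t=51.20 pos [ 0.4651 -0.0333  0.1044] rpy [3.1193e+00 2.4200e-02 4.0000e-04] w 0.0224 F [-0.9 -0.7 -3.3] -> shift [ 0.0022 -0.0001  0.0123] roll 0.000367515002767993
```

View pics/sh3.png

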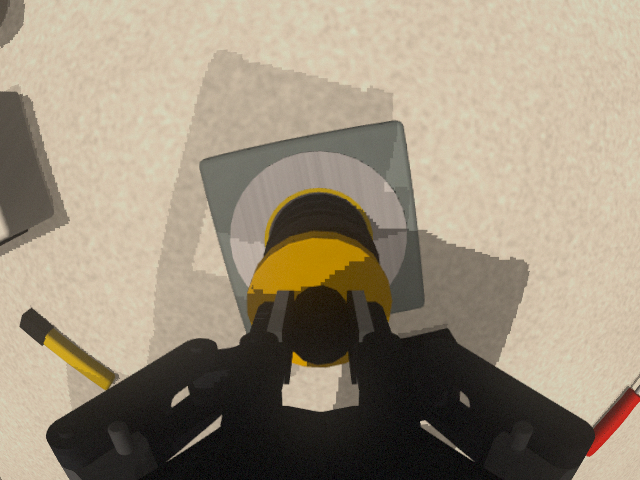

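Shield held over the pile: knob at (320,325), disc centred at about (320,300). Lowering and releasing.

Emit:
apply_moves:
  gripper: [0.1]
  translation:
    - [0.0015,0,0.013]
  roll: [0]

```text
time: 51.3
tool_pos: [0.4681, -0.0347, 0.0929]
ee_rot: [3.118, 0.021, -0.0]
ft_force: [0.6, -0.4, -3.4]
grip_width: 0.0223
```

```bash
python3 st.py 2 0.4667 -0.0337 0.0875 0
```

```text
t=51.40 pos [ 0.4659 -0.0342  0.0908] rpy [ 3.1196e+00  2.6300e-02 -5.0000e-04] w 0.0220 F [ 0.2  0.1 -3.5] -> shift [ 0.0009 -0.0005  0.0032] roll -0.000526992410232463
```

Emit:
apply_moves:
  gripper: [0.1]
  translation:
    - [0.0005,-0.0005,0.003]
  roll: [0]

```text
time: 51.5
tool_pos: [0.467, -0.0344, 0.0884]
ee_rot: [3.119, 0.025, -0.001]
ft_force: [-0.2, 0.4, -2.4]
grip_width: 0.022
```

```bash
python3 st.py 2 0.4667 -0.0337 0.0875 0
```

```text
t=51.60 pos [ 0.4667 -0.0342  0.088 ] rpy [ 3.1195e+00  2.5800e-02 -1.2000e-03] w 0.0222 F [-0.7 -0.2 -3.7] -> shift [-0.     -0.0005  0.0005] roll -0.0012320574940722917
```

Emit:
apply_moves:
  gripper: [0.1,0.5,0.5,0.5,0.5,0.5,0.5,0.5,0.5,0.5]
  translation:
    - [0,-0.0005,0.0015]
    - [0,0,0]
    - [0,0,0]
    - [0,0,-0.008]
    - [0,0,-0.012]
    - [0,0,-0.012]
    - [0,0,-0.012]
    - [0,0,-0.012]
    - [0,0,-0.012]
    - [0,0,0]
  roll: [0,0,0,0,0,0,0,0,0,0]

```text
time: 52.6
tool_pos: [0.4718, -0.0331, 0.1642]
ee_rot: [3.117, 0.016, -0.001]
ft_force: [1.0, 0.3, -0.3]
grip_width: 0.043
```

Run:
```python
from h import *
c=shot('wrist','sh4'); Y=dict(lo=(18,150,30),hi=(34,255,255))
print('ring',ring(c,True,[0.468,-0.0335])); print('shield',disc(c,True,[0.468,-0.0335],0.086,rad=0.045,**Y))
go(0.684,0.077,0.18,0)
c=shot('scene'); 
m=mask(c,(0,140,60),(8,255,255))|mask(c,(172,140,60),(180,255,255))
n,l,st,ce=cv2.connectedComponentsWithStats(m)
for i in range(1,n):
    if st[i,4]>25: print('red',np.round(ce[i],1),st[i,4],np.round(unproj(c,*ce[i],0.049),4))
cv2.imwrite('pics/sc5.png',cv2.resize(c['color'][180:320,220:460,::-1],None,fx=3.3,fy=3.3,interpolation=cv2.INTER_CUBIC))
```

```text
ring (5325, array([ 0.4492, -0.0348,  0.0299]))
shield (39, array([ 0.4731, -0.0333,  0.0354]))
t=52.65 pos [ 0.4713 -0.0329  0.1634] rpy [ 3.1169e+00  1.7100e-02 -1.1000e-03] w 0.0428 F [1.7 0.2 0.2] -> shift [ 0.2123 -0.1097 -0.0229] roll -0.0011267745183680677
red [437.2 222.3] 90 [0.5942 0.3347 0.049 ]
red [129.3 245. ] 288 [ 0.2711 -0.3963  0.049 ]
red [376.8 279.9] 163 [0.6859 0.0766 0.049 ]
```

View pics/sc5.png

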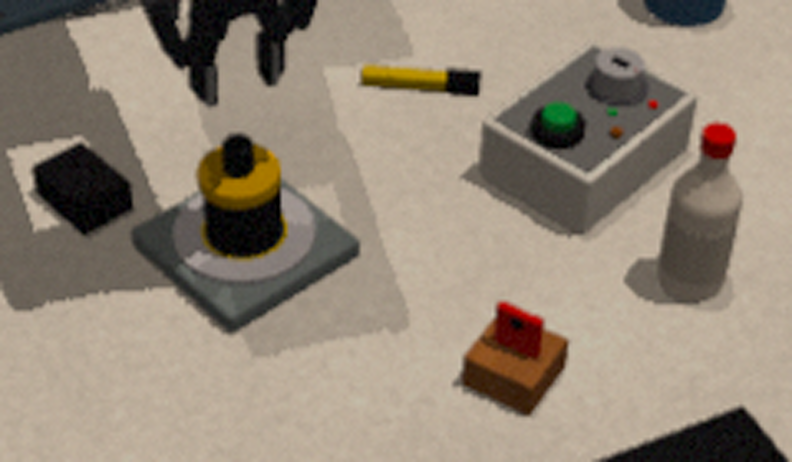

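Pile and shield stand upright on the ring. The shield fit there is biased by ring pixels merging in, so I'll check again later. The key stands in the dock at crop (520,330), and the red and green dots are at crop (652,104) and (612,113). I'll hover between the dock and the console to measure yaw.

Emit:
apply_moves:
  gripper: [0.5,0.5,0.5,0.5,0.5,0.5,0.5,0.5,0.5,0.5]
  translation:
    - [0,0,-0.015]
    - [0.008,-0.025,-0.015]
    - [0.008,-0.025,-0.01]
    - [0.008,-0.025,-0.01]
    - [0.008,-0.025,-0.005]
    - [0.008,-0.025,0]
    - [0.008,-0.025,0]
    - [0.008,-0.025,0]
    - [0.006,-0.025,0]
    - [0,0,0]
  roll: [0,0,0,0,0,0,0,0,0,0]

```text
time: 53.7
tool_pos: [0.5323, 0.1755, 0.205]
ee_rot: [3.118, 0.032, -0.005]
ft_force: [-0.6, -0.4, 0.0]
grip_width: 0.0426
```

Run:
```python
from h import *
c=shot('wrist','k1'); np.save('k1.npy',dict(c),allow_pickle=True)
go(0.684,0.077,0.18,0)
```

```text
t=53.75 pos [0.5319 0.1741 0.2048] rpy [ 3.1173  0.033  -0.0053] w 0.0427 F [-0.  -0.2 -0.4] -> shift [0.1534 0.0958 0.0221] roll -0.005295992825176343
```

View pics/k1.png

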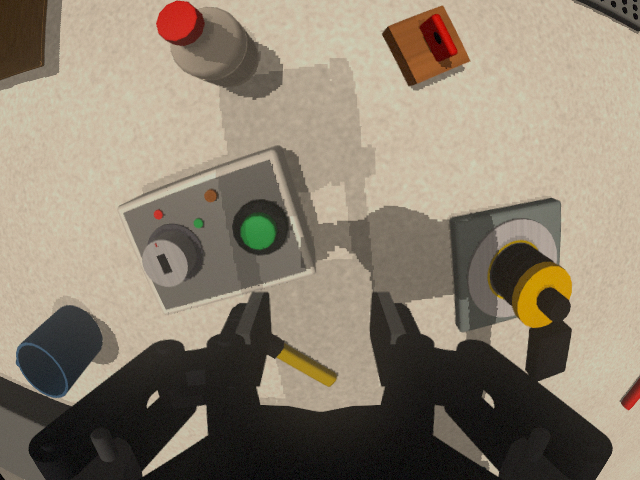

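The view shows all I need: the slot at (166,263), red dot (158,214), green dot (199,223), button (258,232), dock at about (425,47) and the key bow at (438,37).

Run:
```python
from h import *
c=np.load('k1.npy',allow_pickle=True).item(); img=c['color']; hsv=cv2.cvtColor(img,cv2.COLOR_RGB2HSV)
def pts(m,z): 
    v,u=np.nonzero(m); return np.array([unproj(c,a,b,z,True)[:2] for a,b in zip(u,v)]),u,v
def sub(m,x0,x1,y0,y1):
    o=np.zeros_like(m); o[y0:y1,x0:x1]=m[y0:y1,x0:x1]; return o
def ax(P):
    q=P-P.mean(0); w,V=np.linalg.eigh(q.T@q/len(q)); a=V[:,1]; return np.round(P.mean(0),4),'ang %.3f'%(np.arctan2(a[1],a[0])%np.pi),np.round(np.sqrt(12*w),4)
# slot
g=hsv[:,:,2]; m=sub((g<75).astype(np.uint8),148,184,246,282); n,l,st,ce=cv2.connectedComponentsWithStats(m)
for i in range(1,n):
    if st[i,4]>30: P,_,_=pts(l==i,0.086); print('slot',st[i],ax(P))
red=mask(c,(0,150,60),(8,255,255))|mask(c,(172,150,60),(180,255,255))
P,_,_=pts(sub(red,145,172,205,222),0.06);print('reddot',P.mean(0).round(4),len(P))
gr=mask(c,(45,100,50),(75,255,255))
P,_,_=pts(sub(gr,190,210,214,232),0.06);print('greendot',P.mean(0).round(4),len(P))
P,_,_=pts(sub(gr,230,290,200,260),0.08);print('button',P.mean(0).round(4),len(P),np.ptp(P,axis=0))
# wood
wd=sub(mask(c,(5,80,60),(18,255,255))|red,370,480,0,95)
P,u,v=pts(wd,0.03); r=cv2.minAreaRect((P*1000).astype(np.float32)); print('dock rect mm',r)
rk=sub(red,400,480,0,90); V=g[rk>0]; print('red V pct',np.percentile(V,[5,25,50,75,95]))
for t in [200,180,160]:
    P,u,v=pts((rk>0)&(g>t),0.068); print(t,len(P),ax(P) if len(P)>10 else '')
P,u,v=pts(rk,0.068); print('red all',ax(P))
cv2.imwrite('pics/k2.png',np.hstack([cv2.resize(img[0:95,375:480,::-1],(400,362),interpolation=cv2.INTER_CUBIC),cv2.resize(img[200:295,130:235,::-1],(400,362),interpolation=cv2.INTER_CUBIC)]))
```

```text
slot [157 254  15  19 144] (array([0.5061, 0.2958]), 'ang 0.319', array([0.007 , 0.0154]))
reddot [0.5399 0.3072] 65
greendot [0.5313 0.2718] 70
button [0.5297 0.2191] 1045 [0.02886092 0.02754593]
dock rect mm ((680.6464233398438, 80.00489807128906), (56.4594612121582, 64.68291473388672), 27.2410888671875)
red V pct [ 76.2  81.   85.  173.  199. ]
200 39 (array([0.6825, 0.0778]), 'ang 0.468', array([0.0011, 0.0309]))
180 211 (array([0.6824, 0.077 ]), 'ang 0.472', array([0.0045, 0.0317]))
160 296 (array([0.6825, 0.0771]), 'ang 0.468', array([0.006 , 0.0329]))
red all (array([0.6784, 0.0825]), 'ang 0.394', array([0.0213, 0.0349]))
```

View pics/k2.png

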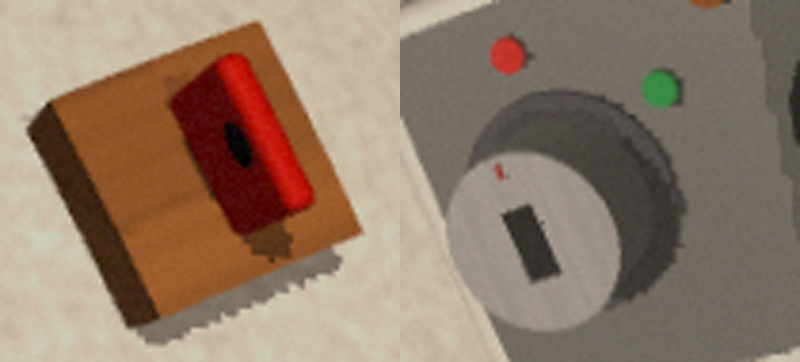

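Key bow top is at (0.682,0.077), angle 0.47 rad, matching the dock edge angle of 0.475. The slot is at (0.506,0.296), angle 0.32 rad, pointing at the red dot; the green dot lies 62° clockwise. I'll reduce the tilt first and yaw to the key.

Emit:
apply_moves:
  gripper: [0.5,0.5,0.5,0.5,0.5,0.5,0.5,0.5,0.5,0.5]
  translation:
    - [0,0,-0.005]
    - [0,0,-0.005]
    - [0,0,-0.005]
    - [0,0,-0.005]
    - [0,0,-0.005]
    - [0,0,-0.005]
    - [0,0,-0.005]
    - [0,0,0.045]
    - [0,0,0]
    - [0,0,0]
  roll: [-0.068,-0.068,-0.068,-0.068,-0.068,-0.068,-0.068,0,0,0]

```text
time: 54.75
tool_pos: [0.5271, 0.1626, 0.1914]
ee_rot: [3.135, 0.053, 0.484]
ft_force: [0.1, 0.7, 0.5]
grip_width: 0.0428
```

Emit:
apply_moves:
  gripper: [0.5,0.5,0.5,0.5,0.5,0.5,0.5,0.5,0.5,0.5]
  translation:
    - [0,0,-0.005]
    - [0,0,-0.005]
    - [0,0,-0.005]
    - [0,0,-0.005]
    - [0,0,-0.005]
    - [0,0,-0.005]
    - [0,0,-0.005]
    - [0,0,0.045]
    - [0,0,0]
    - [0,0,0]
  roll: [0,0,0,0,0,0,0,0,0,0]

```text
time: 55.75
tool_pos: [0.5314, 0.1626, 0.193]
ee_rot: [3.13, 0.041, 0.484]
ft_force: [0.7, -0.3, 1.8]
grip_width: 0.0426
```

```bash
cat >> h.py <<'E'
def tilt():
    s,p,R=pose(); print('tool z world',np.round(R.apply([0,0,1]),4))
E
cat >> st.py <<'E'
tilt()
E
python3 st.py 0 0.682 0.077 0.12 0.472
```

```text
t=55.75 pos [0.5314 0.1626 0.193 ] rpy [3.1298 0.041  0.4837] w 0.0426 F [ 0.7 -0.3  1.8] -> shift [0.0965 0.145  0.0708] roll 0.011744547190993826
tool z world [-0.0308 -0.0295 -0.9991]
```

Emit:
apply_moves:
  gripper: [0.4,0.4,0.4,0.4,0.4,0.4,0.4,0.4,0.4,0.4]
  translation:
    - [0.011,0.016,0.002]
    - [0.011,0.016,0.002]
    - [0.011,0.016,0.002]
    - [0.011,0.016,0.002]
    - [0.011,0.016,0.002]
    - [0.011,0.016,0.002]
    - [0.011,0.016,0.002]
    - [0.01,0.016,0.002]
    - [0.009,0.016,0]
    - [0,0,0]
  roll: [0.012,0,0,0,0,0,0,0,0,0]

```text
time: 56.75
tool_pos: [0.6958, 0.076, 0.1958]
ee_rot: [3.12, 0.022, 0.473]
ft_force: [0.7, 0.7, -0.1]
grip_width: 0.0341
```

Emit:
apply_moves:
  gripper: [0.4,0.4,0.4,0.4,0.4,0.4,0.4,0.4,0.4,0.4]
  translation:
    - [0,0,-0.005]
    - [0,0,-0.005]
    - [0,0,-0.005]
    - [0,0,-0.005]
    - [0,0,-0.005]
    - [0,0,-0.005]
    - [0,0,-0.005]
    - [0,0,0.045]
    - [0,0,0]
    - [0,0,0]
  roll: [0,0,0,0,0,0,0,0,0,0]

```text
time: 57.75
tool_pos: [0.6954, 0.0789, 0.1965]
ee_rot: [3.117, 0.015, 0.476]
ft_force: [0.5, -0.2, 0.9]
grip_width: 0.034
```

Emit:
apply_moves:
  gripper: [0.4,0.4,0.4,0.4,0.4,0.4,0.4,0.4,0.4,0.4]
  translation:
    - [0,0,-0.005]
    - [0,0,-0.005]
    - [0,0,-0.005]
    - [0,0,-0.005]
    - [0,0,-0.005]
    - [0,0,-0.005]
    - [0,0,-0.005]
    - [0,0,0.045]
    - [0,0,0]
    - [0,0,0]
  roll: [0,0,0,0,0,0,0,0,0,0]

```text
time: 58.75
tool_pos: [0.6996, 0.0787, 0.1997]
ee_rot: [3.111, 0.003, 0.476]
ft_force: [0.3, -0.6, 0.6]
grip_width: 0.0339
```

```bash
python3 st.py 0 0.682 0.077 0.09 0.472
```

```text
t=58.75 pos [0.6996 0.0787 0.1997] rpy [3.1105e+00 2.5000e-03 4.7590e-01] w 0.0339 F [ 0.3 -0.6  0.6] -> shift [-0.0162 -0.0099  0.1095] roll 0.0038950682839800077
tool z world [ 0.012  -0.0288 -0.9995]
```

Emit:
apply_moves:
  gripper: [0.4,0.4,0.4,0.4,0.4,0.4,0.4]
  translation:
    - [-0.006,-0.004,0.03]
    - [-0.006,-0.004,0.03]
    - [-0.004,-0.002,0.03]
    - [0,0,0.01]
    - [0,0,0.005]
    - [0,0,0]
    - [0,0,0]
  roll: [0.004,0,0,0,0,0,0]

```text
time: 59.45
tool_pos: [0.6908, 0.0772, 0.1058]
ee_rot: [3.101, -0.014, 0.472]
ft_force: [-0.9, 0.1, 0.5]
grip_width: 0.0339
```

```bash
python3 - <<'E'
from h import *
c=shot('wrist','k3'); g=cv2.cvtColor(c['color'],cv2.COLOR_RGB2HSV)[:,:,2]
red=(mask(c,(0,150,60),(8,255,255))|mask(c,(172,150,60),(180,255,255)))>0
for t in (130,160,180):
    v,u=np.nonzero(red&(g>t)); P=np.array([unproj(c,a,b,0.068,True)[:2] for a,b in zip(u,v)]); k=np.hypot(*(P-[.682,.077]).T)<.04; P=P[k]
    if len(P)<20: print(t,len(P)); continue
    q=P-P.mean(0);w,V=np.linalg.eigh(q.T@q/len(q));print(t,len(P),P.mean(0).round(4),np.arctan(V[1,1]/V[0,1]).round(3),np.sqrt(12*w).round(4), 'px',u[k].mean().round(),v[k].mean().round())
    r=cv2.minAreaRect((P*1000).astype(np.float32)); print(r)
E
python3 st.py 0 0.6824 0.0771 0.09 0.472
```

```text
130 416 [0.6909 0.0806] 0.471 [0.0067 0.0178] px 312.0 274.0
((690.518798828125, 80.34415435791016), (18.38399887084961, 6.3220438957214355), 26.347503662109375)
160 230 [0.6908 0.0807] 0.483 [0.0043 0.0157] px 312.0 274.0
((690.4148559570312, 80.62557220458984), (16.17389488220215, 4.680232048034668), 26.84945297241211)
180 0
t=59.50 pos [0.691  0.0772 0.1061] rpy [ 3.1009 -0.0149  0.4719] w 0.0343 F [ 0.8 -0.1  0.7] -> shift [-0.0079 -0.0045  0.0158] roll -6.201354706059092e-05
tool z world [ 0.0318 -0.0295 -0.9991]
```

Emit:
apply_moves:
  gripper: [0.4,0.4,0.4,0.4]
  translation:
    - [-0.004,-0.0025,0.005]
    - [-0.004,-0.0025,0.005]
    - [0,0,0]
    - [0,0,0]
  roll: [0,0,0,0]

```text
time: 59.9
tool_pos: [0.6826, 0.0778, 0.0978]
ee_rot: [3.099, -0.019, 0.472]
ft_force: [0.2, 0.3, -0.3]
grip_width: 0.0343
```

```bash
python3 st.py 0 0.6828 0.0771 0.042 0.472
```

```text
t=59.90 pos [0.6826 0.0778 0.0978] rpy [ 3.0988 -0.0188  0.4721] w 0.0343 F [ 0.2  0.3 -0.3] -> shift [-0.0012 -0.0016  0.0558] roll 5.5234188150343755e-05
tool z world [ 0.0361 -0.0296 -0.9989]
```

Emit:
apply_moves:
  gripper: [0.4,0.4,0.4,0.4]
  translation:
    - [-0.0006,-0.0008,0.028]
    - [-0.0006,-0.0008,0.022]
    - [0,0,0]
    - [0,0,0]
  roll: [0,0,0,0]

```text
time: 60.3
tool_pos: [0.684, 0.0772, 0.0488]
ee_rot: [3.097, -0.022, 0.472]
ft_force: [-1.2, -0.1, 1.3]
grip_width: 0.0345
```

```bash
python3 st.py 0 0.6828 0.0771 0.042 0.472
```

```text
t=60.30 pos [0.684  0.0772 0.0488] rpy [ 3.0969 -0.0221  0.4722] w 0.0345 F [-1.2 -0.1  1.3] -> shift [-0.0013 -0.0007  0.0068] roll 0.00022876400597682256
tool z world [ 0.04   -0.0297 -0.9988]
```

Emit:
apply_moves:
  gripper: [0.4,0.4,0.0,0.0,0.0,0.0]
  translation:
    - [-0.0013,-0.0007,0.0075]
    - [0,0,0]
    - [0,0,0]
    - [0,0,0]
    - [0,0,0]
    - [0,0,0]
  roll: [0,0,0,0,0,0]

```text
time: 60.9
tool_pos: [0.6846, 0.0773, 0.0447]
ee_rot: [3.095, -0.026, 0.472]
ft_force: [-0.7, -0.4, -0.4]
grip_width: 0.007
```

```bash
python3 st.py 0 0.6828 0.0771 0.042 0.472
```

```text
t=60.90 pos [0.6846 0.0773 0.0447] rpy [ 3.0948 -0.0265  0.4724] w 0.0070 F [-0.7 -0.4 -0.4] -> shift [-0.0018 -0.0008  0.0026] roll 0.0003975428154125993
tool z world [ 0.0448 -0.0296 -0.9986]
```

Emit:
apply_moves:
  gripper: [0,0,0,0,0,0,0,0,0,0]
  translation:
    - [0,0,-0.006]
    - [0,0,-0.01]
    - [0,0,-0.012]
    - [0,0,-0.014]
    - [0,0,-0.014]
    - [0,0,-0.014]
    - [0,0,-0.014]
    - [0,0,-0.014]
    - [0,0,-0.014]
    - [0,0,0]
  roll: [0,0,0,0,0,0,0,0,0,0]

```text
time: 61.9
tool_pos: [0.6809, 0.0808, 0.1708]
ee_rot: [3.091, -0.033, 0.473]
ft_force: [0.3, 0.2, 0.5]
grip_width: 0.0066
```

Emit:
apply_moves:
  gripper: [0,0,0,0,0,0,0,0,0,0]
  translation:
    - [-0.01,-0.02,0]
    - [-0.01,-0.028,0]
    - [-0.01,-0.028,0]
    - [-0.01,-0.028,0]
    - [-0.01,-0.028,0]
    - [-0.008,-0.028,0]
    - [-0.004,-0.028,0]
    - [0,-0.028,0]
    - [0,-0.02,0]
    - [0,0,0]
  roll: [0,0,0,0,0,0,0,0,0,0]

```text
time: 62.9
tool_pos: [0.5107, 0.2668, 0.1533]
ee_rot: [3.092, -0.028, 0.469]
ft_force: [0.3, -0.3, -0.3]
grip_width: 0.007
```

```bash
python3 st.py 0 0.506 0.296 0.15 0.319
```

```text
t=62.90 pos [0.5107 0.2668 0.1533] rpy [ 3.0917 -0.0279  0.469 ] w 0.0070 F [ 0.3 -0.3 -0.3] -> shift [ 0.0089 -0.0283  0.0021] roll 0.14996589696832568
tool z world [ 0.0473 -0.0319 -0.9984]
```

Emit:
apply_moves:
  gripper: [0,0,0,0,0,0,0]
  translation:
    - [0.003,-0.0095,0]
    - [0.003,-0.0095,0]
    - [0.003,-0.0095,0]
    - [0,0,0]
    - [0,0,0]
    - [0,0,0]
    - [0,0,0]
  roll: [0,0,0,0.05,0.05,0.05,0]

```text
time: 63.6
tool_pos: [0.5074, 0.2984, 0.1511]
ee_rot: [3.096, -0.035, 0.311]
ft_force: [-0.3, 0.7, -1.1]
grip_width: 0.0066
```

```bash
python3 st.py 0 0.506 0.296 0.135 0.319
python3 - <<'E'
from h import *
c=shot('wrist','k5'); np.save('k5.npy',dict(c),allow_pickle=True)
cv2.imwrite('pics/k5c.png',cv2.resize(c['color'][160:400,180:460,::-1],None,fx=2.5,fy=2.5,interpolation=cv2.INTER_CUBIC))
s,p,R=pose(); print(p,s['ee_rot'])
E
```

```text
t=63.60 pos [0.5074 0.2984 0.1511] rpy [ 3.0962 -0.0348  0.3114] w 0.0066 F [-0.3  0.7 -1.1] -> shift [-0.0026  0.0011  0.0161] roll -0.007648664449180276
tool z world [ 0.047  -0.0326 -0.9984]
[0.50744973 0.29834135 0.15110737] [ 3.09614219 -0.03485152  0.3127237 ]
```

View pics/k5c.png

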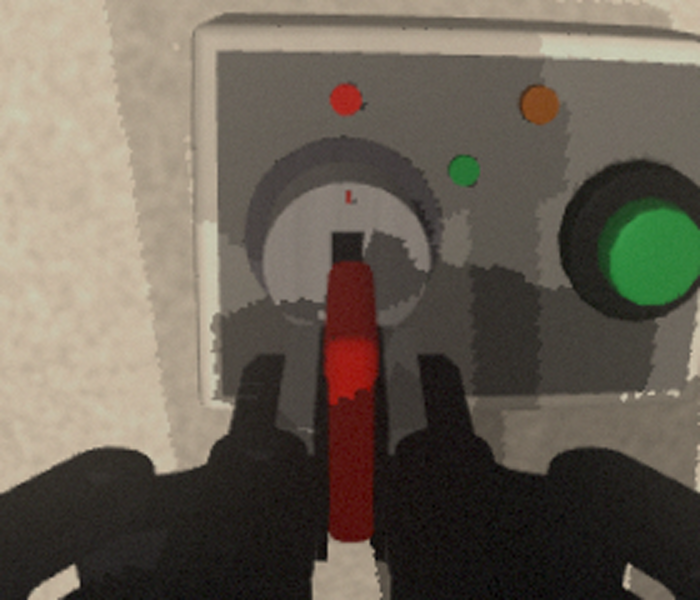

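Run:
```python
from h import *
c=np.load('k5.npy',allow_pickle=True).item()
p=np.array([0.50744973,0.29834135,0.15110737]); R=Ro.from_euler('xyz',[3.09614219,-0.03485152,0.3127237])
px=lambda u,v:(180+u/2.5,160+v/2.5)
def towards(u,v):
    f=240/np.tan(np.radians(c['fovy'])/2); a=np.array([u-c['cx'],v-c['cy']]);r=np.hypot(*a);th=r/f
    d=np.r_[np.sin(th)*a/r,np.cos(th)]; Rc,t=np.array(c['R']),np.array(c['t'])
    return R.inv().apply(-Rc.T@t-p),R.inv().apply(Rc.T@d)
# key in tool frame: pixel fits for xk, zk (zk: shoulder tool z, positive down)
obs=[(px(350,265),+.018,0),(px(351,338),+.018,-.038),(px(352,540),-.018,-.038)]
for (q,dx,dz) in obs:
    o,d=towards(*q)
    for zk in (0.010,0.0147,0.02):
        z=zk+dz; P=o+d*(z-o[2])/d[2]; print(q,zk,'xk',round(P[0]-dx,4),'y',round(P[1],4))
# slot
for q in [px(332,240),px(364,240)]: print('slot edges y(tool)',R.inv().apply(unproj(c,*q,0.086,True)-p).round(4))
far=unproj(c,*px(347.5,233),0.086,True); print('slot far end',far, 'tool',R.inv().apply(far-p).round(4))
# barrel disc ellipse edges
hl=[px(264,250),px(432,250),px(349,182)]; print('barrel',[unproj(c,*q,0.086,True).round(4) for q in hl])
P=np.array([unproj(c,*px(u,v),0.086,True)[:2] for u,v in [(264,255),(432,255),(349,182),(285,210),(410,210)]])
r=least_squares(lambda q:np.hypot(*(P-q).T)-0.02,[.507,.296]);print('barrel centre',r.x.round(4),r.fun.round(4))
print('red/green dots',unproj(c,*px(346,99),.06,True).round(4),unproj(c,*px(463,171),.06,True).round(4))
```

```text
(320.0, 266.0) 0.01 xk -0.0024 y -0.0002
(320.0, 266.0) 0.0147 xk -0.0041 y -0.0002
(320.0, 266.0) 0.02 xk -0.0061 y -0.0002
(320.4, 295.2) 0.01 xk 0.0012 y -0.0001
(320.4, 295.2) 0.0147 xk -0.001 y -0.0001
(320.4, 295.2) 0.02 xk -0.0035 y -0.0001
(320.8, 376.0) 0.01 xk 0.0031 y 0.0001
(320.8, 376.0) 0.0147 xk -0.0005 y 0.0001
(320.8, 376.0) 0.02 xk -0.0045 y 0.0001
slot edges y(tool) [ 0.0016 -0.0045  0.0651]
slot edges y(tool) [0.0014 0.0031 0.0654]
slot far end [0.51334019 0.29800001 0.086     ] tool [ 0.0032 -0.0008  0.0653]
barrel [array([0.5036, 0.3156, 0.086 ]), array([0.5152, 0.2775, 0.086 ]), array([0.5252, 0.3014, 0.086 ])]
barrel centre [0.5059 0.2955] [ 0.      0.0002  0.0002 -0.     -0.0003]
red/green dots [0.5403 0.3059 0.06  ] [0.5314 0.2708 0.06  ]
```

The key and slot are aligned in the picture: the slot is at crop (347,250) just ahead of the bow's front face at (350,265). Barrel centre fits at (0.5059,0.2955). Descending step by step.

```bash
python3 st.py 0 0.5086 0.298 0.132 0.322
```

```text
t=63.65 pos [0.5074 0.2983 0.1511] rpy [ 3.0961 -0.0349  0.3127] w 0.0066 F [ 0.4  0.9 -0.2] -> shift [ 0.0003 -0.0002  0.0191] roll -0.0092762999435691
tool z world [ 0.0471 -0.0325 -0.9984]
```

Emit:
apply_moves:
  gripper: [0,0,0,0]
  translation:
    - [0,0,0.01]
    - [0,0,0.01]
    - [0,0,0]
    - [0,0,0]
  roll: [-0.008,0,0,0]

```text
time: 64.05
tool_pos: [0.5085, 0.2974, 0.1285]
ee_rot: [3.096, -0.033, 0.324]
ft_force: [0.4, 0.3, -0.4]
grip_width: 0.0069
```

```bash
python3 st.py 0 0.5086 0.298 0.125 0.322
```

```text
t=64.05 pos [0.5085 0.2974 0.1285] rpy [ 3.0956 -0.0331  0.3236] w 0.0069 F [ 0.4  0.3 -0.4] -> shift [ 0.0002 -0.0007  0.0035] roll 0.0015913017454603495
tool z world [ 0.0459 -0.0331 -0.9984]
```

Emit:
apply_moves:
  gripper: [0,0,0,0]
  translation:
    - [0.0002,-0.0006,0.003]
    - [0,0,0.003]
    - [0,0,0.003]
    - [0,0,0]
  roll: [0.001,0,0,0]

```text
time: 64.45
tool_pos: [0.509, 0.2977, 0.1188]
ee_rot: [3.096, -0.033, 0.323]
ft_force: [-0.3, -0.3, -0.4]
grip_width: 0.0067
```

```bash
python3 st.py 0 0.5086 0.298 0.115 0.322
```

```text
t=64.45 pos [0.509  0.2977 0.1188] rpy [ 3.0957 -0.0331  0.3227] w 0.0067 F [-0.3 -0.3 -0.4] -> shift [-0.0004 -0.0006  0.0037] roll 0.0007327259345584758
tool z world [ 0.0459 -0.033  -0.9984]
```

Emit:
apply_moves:
  gripper: [0,0,0,0,0]
  translation:
    - [-0.0003,-0.0005,0.003]
    - [-0.0001,-0.0001,0.003]
    - [-0.0001,-0.0001,0.003]
    - [0,0,0]
    - [0,0,0]
  roll: [0,0,0,0,0]

```text
time: 64.95
tool_pos: [0.5086, 0.298, 0.1092]
ee_rot: [3.096, -0.033, 0.323]
ft_force: [-0.4, -0.4, -0.8]
grip_width: 0.0065
```

```bash
python3 st.py 0 0.5086 0.298 0.104 0.322
```

```text
t=64.95 pos [0.5086 0.298  0.1092] rpy [ 3.0957 -0.0332  0.3228] w 0.0065 F [-0.4 -0.4 -0.8] -> shift [-0.0002 -0.0003  0.0052] roll 0.0008178645699060128
tool z world [ 0.046  -0.033  -0.9984]
```

Free so far, with about 15 mm of the blade in. Continue to contact.

Emit:
apply_moves:
  gripper: [0,0,0,0]
  translation:
    - [-0.0001,-0.0002,0.003]
    - [0,-0.0001,0.002]
    - [0,0,0.001]
    - [0,0,0]
  roll: [0,0,0,0]

```text
time: 65.35
tool_pos: [0.5088, 0.298, 0.1028]
ee_rot: [3.096, -0.033, 0.323]
ft_force: [0.6, 1.0, -0.3]
grip_width: 0.0064
```

```bash
python3 st.py 0 0.5086 0.298 0.101 0.322
```

```text
t=65.35 pos [0.5088 0.298  0.1028] rpy [ 3.0957 -0.0334  0.3228] w 0.0064 F [ 0.6  1.  -0.3] -> shift [-0.0002 -0.0001  0.0017] roll 0.0008112224471411023
tool z world [ 0.0462 -0.0329 -0.9984]
```

Emit:
apply_moves:
  gripper: [0,0,0]
  translation:
    - [0,0,0.002]
    - [0,0,0.001]
    - [0,0,0]
  roll: [0,0,0]

```text
time: 65.65
tool_pos: [0.5088, 0.298, 0.1001]
ee_rot: [3.096, -0.033, 0.323]
ft_force: [-1.2, 0.3, 1.4]
grip_width: 0.0068
```

```bash
python3 st.py 0 0.5086 0.298 0.101 0.322
```

```text
t=65.65 pos [0.5088 0.298  0.1001] rpy [ 3.0957 -0.0335  0.3229] w 0.0068 F [-1.2  0.3  1.4] -> shift [-0.0002 -0.0001 -0.0009] roll 0.000888411695769975
tool z world [ 0.0463 -0.0329 -0.9984]
```

Emit:
apply_moves:
  gripper: [0,0,0]
  translation:
    - [0,0,0.0015]
    - [0,0,0.001]
    - [0,0,0.001]
  roll: [0,0,0]

```text
time: 65.95
tool_pos: [0.5089, 0.298, 0.0999]
ee_rot: [3.096, -0.035, 0.323]
ft_force: [-2.6, -0.5, 6.8]
grip_width: 0.007
```

```bash
python3 st.py 0 0.5086 0.298 0.101 0.322
```

```text
t=65.95 pos [0.5089 0.298  0.0999] rpy [ 3.0955 -0.0348  0.3231] w 0.0070 F [-2.6 -0.5  6.8] -> shift [-0.0002 -0.0001 -0.0011] roll 0.0011350025815666798
tool z world [ 0.0476 -0.0326 -0.9983]
```

Emit:
apply_moves:
  gripper: [0,0,0]
  translation:
    - [0,0,0.0015]
    - [0,0,0.0015]
    - [0,0,0.0015]
  roll: [0,0,0]

```text
time: 66.25
tool_pos: [0.5089, 0.298, 0.0998]
ee_rot: [3.095, -0.037, 0.323]
ft_force: [-4.8, -1.6, 10.9]
grip_width: 0.0067
```

```bash
python3 st.py 0 0.5086 0.298 0.101 0.322
```

```text
t=66.25 pos [0.5089 0.298  0.0998] rpy [ 3.0953 -0.0369  0.3235] w 0.0067 F [-4.8 -1.6 10.9] -> shift [-0.0002 -0.     -0.0012] roll 0.0014626703683534026
tool z world [ 0.0496 -0.0321 -0.9983]
```

The key is home: TCP stopped at 0.0999, where 0.086 + 0.0147 was expected, with 11 N of contact. Now turn clockwise, pivoting on the barrel axis.

Emit:
apply_moves:
  gripper: [0,0,0,0,0,0,0,0,0,0]
  translation:
    - [0,0,-0.0005]
    - [0,0.0003,0]
    - [0,0.0003,0]
    - [0,0.0003,0]
    - [0,0.0003,0]
    - [0,0.0003,0]
    - [0,0.0003,0]
    - [0,0.0003,0]
    - [0,0.0003,0]
    - [0,0,0]
  roll: [0,0.08,0.08,0.08,0.08,0.08,0.08,0.08,0.08,0]

```text
time: 67.25
tool_pos: [0.5085, 0.2961, 0.1005]
ee_rot: [3.129, -0.057, -0.342]
ft_force: [-2.2, -0.1, 0.6]
grip_width: 0.0066
```

```bash
cat > tr.py <<'E'
from h import *
s,p,R=pose(); ps=s['ee_rot'][2]
# where TCP should be for the pivot (tool x -.0035, y .0006, z .0147) to lie on the barrel axis
w=R.apply([-.0035,.0006,.0147]); T=np.array([.5060-w[0],.2957-w[1],p[2]])
print('t',s['time'],'pos',p.round(4),'yaw %.3f turned %.3f'%(ps,.3228-ps),'F',np.round(s['ft_force'],1),'T',np.round(s['torque'],2),'w',round(s['grip_width'],4),'corr tool',R.inv().apply(T-p).round(4)); tilt()
E
python3 tr.py
```

```text
t 67.25 pos [0.5085 0.2961 0.1005] yaw -0.342 turned 0.665 F [-2.2 -0.1  0.6] T [-0.08  0.24  0.01] w 0.0066 corr tool [0.0004 0.0004 0.    ]
tool z world [ 0.0498 -0.0312 -0.9983]
```

Emit:
apply_moves:
  gripper: [0,0,0,0,0,0,0]
  translation:
    - [0.0002,0.0004,0.0004]
    - [0,0.0003,0.0002]
    - [0,0.0003,0.0002]
    - [0,0.0003,0.0002]
    - [0,0.0003,0.0002]
    - [0,0.0003,0.0002]
    - [0,0,0]
  roll: [0.08,0.08,0.08,0.08,0.08,0.08,0]

```text
time: 67.95
tool_pos: [0.5078, 0.2949, 0.1005]
ee_rot: [-3.125, -0.057, -0.824]
ft_force: [-1.9, -0.7, 0.1]
grip_width: 0.0067
```

```bash
python3 tr.py
```

```text
t 67.95 pos [0.5078 0.2949 0.1005] yaw -0.824 turned 1.147 F [-1.9 -0.7  0.1] T [-0.04  0.22 -0.01] w 0.0067 corr tool [0.0008 0.0004 0.    ]
tool z world [ 0.0507 -0.0304 -0.9983]
```

Emit:
apply_moves:
  gripper: [0,0,0]
  translation:
    - [0.0003,0.0003,0.0004]
    - [0.0002,0.0002,0.0002]
    - [0,0.0001,0]
  roll: [0.07,0.06,0]

```text
time: 68.25
tool_pos: [0.5075, 0.2947, 0.1004]
ee_rot: [-3.118, -0.054, -0.947]
ft_force: [-1.3, 0.1, 1.3]
grip_width: 0.0068
```

```bash
python3 tr.py
```

```text
t 68.25 pos [0.5075 0.2947 0.1004] yaw -0.947 turned 1.270 F [-1.3  0.1  1.3] T [-0.04  0.19  0.02] w 0.0068 corr tool [0.001  0.0004 0.    ]
tool z world [ 0.0508 -0.0295 -0.9983]
```

Emit:
apply_moves:
  gripper: [0,0,0]
  translation:
    - [0,0.0001,0.0004]
    - [0,0.0001,0.0004]
    - [0,0,0.0004]
  roll: [0.05,0.05,0.05]

```text
time: 68.55
tool_pos: [0.5074, 0.2945, 0.1003]
ee_rot: [-3.11, -0.05, -1.088]
ft_force: [-1.8, 0.6, 5.1]
grip_width: 0.0067
```

```bash
python3 tr.py
```

```text
t 68.55 pos [0.5074 0.2945 0.1003] yaw -1.088 turned 1.411 F [-1.8  0.6  5.1] T [-0.14  0.62  0.29] w 0.0067 corr tool [0.0011 0.0006 0.    ]
tool z world [ 0.0512 -0.0297 -0.9982]
```

Torque about z has risen to 0.29 Nm, so it's at the stop. Release, lift and check.

Emit:
apply_moves:
  gripper: [0.15,0.3,0.3,0.3,0.3,0.3,0.3,0.3,0.3,0.3]
  translation:
    - [0,0,0]
    - [0,0,0]
    - [0,0,-0.01]
    - [0,0,-0.012]
    - [0,0,-0.014]
    - [0,0,-0.014]
    - [0,0,-0.014]
    - [0,0,-0.014]
    - [0,0,-0.01]
    - [0,0,0]
  roll: [0,0,0,0,0,0,-0.1,-0.1,-0.1,0]

```text
time: 69.55
tool_pos: [0.5049, 0.298, 0.1983]
ee_rot: [-3.121, -0.061, -0.761]
ft_force: [-0.3, 0.8, 0.3]
grip_width: 0.0249
```

```bash
python3 st.py 0 0.53 0.219 0.18 -0.8
python3 - <<'E'
from h import *
c=shot('wrist','k6'); np.save('k6.npy',dict(c),allow_pickle=True)
g=cv2.cvtColor(c['color'],cv2.COLOR_RGB2HSV)[:,:,2]
red=(mask(c,(0,150,50),(8,255,255))|mask(c,(172,150,50),(180,255,255)))>0
n,l,st,ce=cv2.connectedComponentsWithStats(red.astype(np.uint8))
for i in range(1,n):
    if st[i,4]<40: continue
    for t in (0,110,140,170):
        v,u=np.nonzero((l==i)&(g>t))
        if len(u)<20: continue
        P=np.array([unproj(c,a,b,0.124,True)[:2] for a,b in zip(u,v)]); q=P-P.mean(0);w,V=np.linalg.eigh(q.T@q/len(q))
        print(st[i].tolist(),t,len(P),P.mean(0).round(4),'ang',np.arctan(V[1,1]/V[0,1]).round(3),np.sqrt(12*w).round(4))
gr=mask(c,(45,100,50),(75,255,255)); n,l,st,ce=cv2.connectedComponentsWithStats(gr)
for i in range(1,n):
    if st[i,4]>30: print('green',st[i].tolist(),unproj(c,*ce[i],0.08,True).round(4),unproj(c,*ce[i],0.06,True).round(4))
print([(np.round(d['xyz'],4),round(d['score'],2)) for d in manip.mark_of('start_top','wrist')][:2])
E
```

```text
t=69.55 pos [0.5049 0.298  0.1983] rpy [-3.1211 -0.061  -0.7607] w 0.0249 F [-0.3  0.8  0.3] -> shift [0.0714 0.0403 0.0218] roll 0.039317172890127816
tool z world [ 0.0583 -0.0271 -0.9979]
[162, 0, 45, 37, 1341] 0 1341 [0.68   0.2521] ang 0.243 [0.0219 0.0302]
[162, 0, 45, 37, 1341] 110 926 [0.6843 0.2524] ang 0.674 [0.0197 0.0238]
[162, 0, 45, 37, 1341] 140 909 [0.6845 0.2525] ang 0.632 [0.0196 0.0236]
[162, 0, 45, 37, 1341] 170 889 [0.6846 0.2524] ang 0.653 [0.0194 0.0233]
[279, 209, 10, 10, 81] 0 81 [0.5422 0.2943] ang -1.052 [0.0053 0.0054]
[279, 209, 10, 10, 81] 110 81 [0.5422 0.2943] ang -1.052 [0.0053 0.0054]
[279, 209, 10, 10, 81] 140 74 [0.5421 0.2945] ang 1.059 [0.005  0.0053]
[312, 219, 22, 64, 718] 0 718 [0.509  0.2927] ang -0.947 [0.0073 0.0391]
[312, 219, 22, 64, 718] 110 179 [0.5054 0.2974] ang -0.952 [0.0067 0.0486]
[312, 219, 22, 64, 718] 140 117 [0.5048 0.2989] ang -0.958 [0.0052 0.0479]
green [360, 128, 39, 38, 1166] [0.529  0.2198 0.08  ] [0.5275 0.2174 0.06  ]
green [319, 185, 11, 11, 82] [0.533 0.27  0.08 ] [0.5319 0.2713 0.06  ]
[(array([0.5301, 0.2206, 0.0835]), 0.84)]
```

Key left in at −0.95 rad, 1.27 rad from the start. That is 1.05 plus the roughly 0.2 of play, so it agrees with on. Now the start button at about (0.529,0.2197).

Emit:
apply_moves:
  gripper: [0,0,0,0,0,0]
  translation:
    - [0.015,0.008,0]
    - [0.015,0.008,0]
    - [0.015,0.008,0]
    - [0.015,0.008,0]
    - [0.012,0.008,0]
    - [0,0,0]
  roll: [0,0,0,0,0,0]

```text
time: 70.25
tool_pos: [0.5272, 0.2139, 0.1966]
ee_rot: [-3.128, -0.056, -0.773]
ft_force: [0.5, 0.8, -0.0]
grip_width: 0.0001
```

Emit:
apply_moves:
  gripper: [0,0,0,0,0]
  translation:
    - [0,0,0.02]
    - [0,0,0.025]
    - [0,0,0.015]
    - [0,0,0]
    - [0,0,0]
  roll: [0,0,0,0,0]

```text
time: 70.75
tool_pos: [0.5303, 0.2123, 0.1351]
ee_rot: [-3.127, -0.055, -0.778]
ft_force: [0.0, 0.4, 0.1]
grip_width: 0.0003
```

```bash
python3 st.py 0 0.5293 0.2197 0.1 -0.8
```

```text
t=70.75 pos [0.5303 0.2123 0.1351] rpy [-3.1268 -0.0548 -0.7784] w 0.0003 F [0.  0.4 0.1] -> shift [-0.0078 -0.0041  0.0348] roll 0.021584157674780613
tool z world [ 0.0494 -0.0279 -0.9984]
```

Emit:
apply_moves:
  gripper: [0,0,0,0,0,0]
  translation:
    - [-0.004,-0.002,0.01]
    - [-0.004,-0.002,0.01]
    - [0,0,0.008]
    - [0,0,0.005]
    - [0,0,0]
    - [0,0,0]
  roll: [0,0,0,0,0,0]

```text
time: 71.35
tool_pos: [0.5297, 0.2218, 0.101]
ee_rot: [-3.124, -0.056, -0.778]
ft_force: [-0.6, -0.3, 0.2]
grip_width: 0.0001
```

```bash
python3 st.py 0 0.5293 0.2197 0.09 -0.8
```

```text
t=71.35 pos [0.5297 0.2218 0.101 ] rpy [-3.1238 -0.0562 -0.7779] w 0.0001 F [-0.6 -0.3  0.2] -> shift [0.0006 0.002  0.011 ] roll 0.02206362541131135
tool z world [ 0.0525 -0.0268 -0.9983]
```

Emit:
apply_moves:
  gripper: [0,0,0,0,0,0]
  translation:
    - [0.0003,0.001,0.004]
    - [0.0003,0.001,0.004]
    - [0,0,0.004]
    - [0,0,0.003]
    - [0,0,0.003]
    - [0,0,0]
  roll: [0,0,0,0,0,0]

```text
time: 71.95
tool_pos: [0.5307, 0.2191, 0.0824]
ee_rot: [-3.122, -0.057, -0.779]
ft_force: [-0.7, 0.3, 1.3]
grip_width: 0.0003
```

```bash
python3 st.py 0 0.5293 0.2197 0.075 -0.8
```

```text
t=71.95 pos [0.5307 0.2191 0.0824] rpy [-3.122  -0.0574 -0.7787] w 0.0003 F [-0.7  0.3  1.3] -> shift [-0.0018  0.0007  0.0073] roll 0.02129996379034127
tool z world [ 0.0546 -0.0264 -0.9982]
```

Emit:
apply_moves:
  gripper: [0,0,0]
  translation:
    - [0,0,0.003]
    - [0,0,0.003]
    - [0,0,0.002]
  roll: [0,0,0]

```text
time: 72.25
tool_pos: [0.5311, 0.2192, 0.0759]
ee_rot: [-3.121, -0.058, -0.779]
ft_force: [-8.5, -1.6, 22.8]
grip_width: 0.0001
```

```bash
python3 st.py 0 0.5293 0.2197 0.075 -0.8
```

```text
t=72.25 pos [0.5311 0.2192 0.0759] rpy [-3.1213 -0.0576 -0.7786] w 0.0001 F [-8.5 -1.6 22.8] -> shift [-0.0017  0.0009  0.0008] roll 0.021395608279433542
tool z world [ 0.0552 -0.026  -0.9981]
```

The button bottomed out: TCP at 0.0759 (6 mm below the 0.082 contact) with 23 N. Retract and verify.

Emit:
apply_moves:
  gripper: [0,0,0,0,0,0,0,0,0,0]
  translation:
    - [0,0,0.0003]
    - [0,0,-0.005]
    - [0,0,-0.012]
    - [0,0,-0.02]
    - [0,0,-0.025]
    - [0,0,-0.025]
    - [0,0,-0.025]
    - [0,0,-0.025]
    - [0,0,-0.02]
    - [0,0,0]
  roll: [0,0,0,0,0,0,0,0,0,0]

```text
time: 73.25
tool_pos: [0.5217, 0.2235, 0.2426]
ee_rot: [-3.12, -0.058, -0.778]
ft_force: [-0.1, 0.4, 0.3]
grip_width: -0.0
```

Run:
```python
from h import *
go(0.5,0.1,0.2,0)
c=shot('scene'); w=shot('wrist','fin_w')
np.save('fs.npy',dict(c),allow_pickle=True);np.save('fw.npy',dict(w),allow_pickle=True)
a=cv2.resize(c['color'][180:320,225:445,::-1],(800,509),interpolation=cv2.INTER_CUBIC)
cv2.imwrite('pics/final.png',a)
# key tilt/height: red bow extents in scene vs a key home at on
red=(mask(c,(0,140,50),(8,255,255))|mask(c,(172,140,50),(180,255,255))); n,l,st,ce=cv2.connectedComponentsWithStats(red)
for i in range(1,n):
    if st[i,4]>30: print('red',st[i].tolist(),ce[i].round(1))
for ang in (-.73,-.95):
    P=[proj(c,[.506+s*.018*np.cos(ang)-t*.004*np.sin(ang),.2957+s*.018*np.sin(ang)+t*.004*np.cos(ang),z]) for s in(-1,1) for t in(-1,1) for z in (.086,.124)]
    P=np.array(P);print('expect bow box',P.min(0).round(1),P.max(0).round(1))
# shield: yellow centroid expected
ye=mask(c,(18,150,60),(34,255,255)); n,l,st,ce=cv2.connectedComponentsWithStats(ye)
for i in range(1,n):
    if st[i,4]>30: print('yellow',st[i].tolist(),ce[i].round(1))
th=np.linspace(0,2*np.pi,90)
P=np.array([proj(c,[.468+.032*np.cos(t),-.0335+.032*np.sin(t),z]) for t in th for z in (.074,.086)]);print('expect shield box',P.min(0).round(1),P.max(0).round(1))
P=np.array([proj(c,[.468+.034*np.cos(t),-.0335+.034*np.sin(t),.024]) for t in th]);print('expect ring box',P.min(0).round(1),P.max(0).round(1))
for nm in ['shield','key','spray']: print(nm,[(np.round(d['xyz'],4),round(d['score'],2)) for d in manip.mark_of(nm,'scene')][:2])
```

```text
t=73.25 pos [0.5217 0.2235 0.2426] rpy [-3.1203 -0.0583 -0.7783] w -0.0000 F [-0.1  0.4  0.3] -> shift [0.0687 0.1041 0.0444] roll -0.7782686615549628
red [405, 184, 8, 18, 71] [408.4 192.8]
red [433, 217, 10, 11, 90] [437.2 222.2]
red [121, 231, 18, 31, 287] [129.3 245. ]
expect bow box [404.8 182.7] [410.5 202.5]
expect bow box [403.4 182.8] [411.9 202.4]
yellow [330, 200, 26, 8, 148] [342.1 203.2]
yellow [280, 224, 25, 19, 323] [292.3 234. ]
expect shield box [279.  222.5] [304.8 243. ]
expect ring box [279.7 239.9] [306.1 258. ]
shield [(array([ 0.4667, -0.0375,  0.074 ]), 0.73)]
key [(array([0.5073, 0.2942, 0.0891]), 0.62), (array([ 2.714e-01, -4.186e-01,  1.000e-04]), 0.54)]
spray [(array([ 0.6712,  0.2484, -0.0031]), 0.59)]
```

Run:
```python
from h import *
w=np.load('fw.npy',allow_pickle=True).item()
Y=dict(lo=(18,150,40),hi=(34,255,255))
def fit(c,fish):
    v,u=np.nonzero(mask(c,Y['lo'],Y['hi'])); P=np.array([unproj(c,a,b,.086,fish)[:2] for a,b in zip(u,v)]); k=np.hypot(*(P-[.468,-.0335]).T)<.05
    m=np.zeros((480,640),np.uint8); m[v[k],u[k]]=255
    n,l,st,ce=cv2.connectedComponentsWithStats(m); i=1+np.argmax(st[1:,4]); print('blob',st[i].tolist(),ce[i].round(1),'expect disc-top centre px',np.round(proj(c,[.468,-.0335,.086],fish),1))
    ct=cv2.convexHull(max(cv2.findContours((l==i).astype(np.uint8),0,1)[0],key=len))[:,0]
    Q=np.array([unproj(c,a,b,.086,fish)[:2] for a,b in ct]); r=least_squares(lambda q:np.hypot(*(Q-q[:2]).T)-q[2],[.468,-.0335,.032],loss='soft_l1',f_scale=.001); print('shield',r.x.round(4))
for c,f in ((w,True),(shot('top'),False)):
    try: fit(c,f)
    except Exception as e: print('x',e)
red=(mask(w,(0,110,50),(10,255,255))|mask(w,(170,110,50),(180,255,255))); n,l,st,ce=cv2.connectedComponentsWithStats(red)
for i in range(1,n):
    P=unproj(w,*ce[i],.086,True)[:2]-[.506,.2957]
    if np.hypot(*P)<.05 and st[i,4]>2: print('red mark',st[i].tolist(),P.round(4),'ang %.3f'%np.arctan2(P[1],P[0]),'r %.4f'%np.hypot(*P))
```

```text
blob [529, 54, 59, 67, 2312] [554.6  88.4] expect disc-top centre px [561.9  85.1]
shield [ 0.4682 -0.0295  0.0337]
blob [328, 245, 21, 21, 275] [337.9 255.6] expect disc-top centre px [337.6 254.3]
shield [ 0.4647 -0.0349  0.0303]
red mark [241, 270, 9, 9, 61] [0.0362 0.0009] ang 0.025 r 0.0362
red mark [263, 283, 20, 56, 587] [-0.0037  0.0087] ang 1.974 r 0.0094
```

```bash
python3 -c "
from plant import manip
print(manip.job_done(), manip.sense()['time'])"
```

```text
the job is handed in; nothing more can be done
the job is handed in; nothing more can be done
```

I did every step in the order asked and handed the job in at about 73 s of the 210 s. The job call gives no verdict, so the result below rests on my own last checks.

- **Pile:** All five pucks are stacked on the plate. After each release the wrist camera put the top puck within about 1.3 mm of the ring centre at (0.468, −0.0335).
- **Shield:** It sits on top of the pile. At release I worked out its position as about (0.468, −0.034), and in the scene picture its outline matches a centred disc to within about 1.5 pixels. The last fits of the shield alone disagree: −3.3 mm in x from the top camera, and +4 mm in y from a slanted wrist view. That camera is coarse (about 3 mm per pixel) and the slanted view catches the shield's side wall, so I trust the other figures more.
- **Key:** It went in without resistance until the bow met the barrel at the expected height (11 N), and I left it there. Turning clockwise, torque rose to 0.29 Nm, well above the 0.04 Nm friction, so it was at the stop. Afterwards the bow stood 1.27 rad from off, which matches the 1.05 rad stop plus about 0.2 rad of play. I could not see the barrel's own mark because the bow covers it.
- **Start button:** I pressed it down until it bottomed out, about 6.5 mm below first touch at 23 N, then released it.
- **Other things:** The spray bottle still stands, and I moved none of the other things on the bench. I saw no puck get knocked aside during the run. The gripper ended clear of everything.

I could not view the final scene picture because the 16-picture limit was reached, so the closing checks are numbers measured from the images.

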